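Pack the press-fitting kit tub and lift off the outer cover alone

ROBOT

A 7-joint arm with a two-finger parallel gripper is mounted at the origin on the work surface. World frame = base frame: x ahead of the robot, y to its left, z up, the work surface at z = 0. Lengths are in m, angles in rad, forces in N, time in s.
With the tool pointing down it reaches from about 0.425 to 0.8 m from the base axis. Payload 8.3 kg.
Tool frame: the origin (TCP) lies midway between the tips of the shut fingers; the grasp point (between the pads) lies 19 mm behind it; z points along the fingers, y is the direction in which the jaws open and shut (so a half turn about z gives the same grasp; the last joint's range is limited). The gripper opens to 85 mm and grips with 20 to 120 N. Pads are 22 mm wide; open, the fingers measure 114 mm over their backs; the gripper's body (76 mm by 85 mm) begins 54 mm behind the grasp point. The pads swing forward as they close: fully open they stand 13 mm farther back than shut.
Start: joints at [-1.212, 0.383, 0.016, 1.37, -0.006, 1.388, -0.046], TCP at [0.256, 0.57, 0.231] pointing down, gripper open.
Joint ranges: [-2.95, 2.95], [-0.25, 2.06], [-1.52, 1.56], [0.18, 2.33], [-1.44, 4.58], [0.02, 2.06], [-3.01, 3.01]. Speed limits (rad/s): [2.39, 2.39, 3.01, 3.01, 3.14, 3.14, 3.14].

INTERFACE

Orientations are given as a 3x3 rotation matrix whose columns are the frame's x, y, z axes.
In Python, from cell import arm gives the robot as it stands. The module is installed in compiled form; this text tells all that it offers.
- The arm moves only by the tool step_arm, never from a script. Its argument "moves" is a list that holds one entry, the list of rows, each a list of 7 numbers: the turn, a rotation vector about the tool's x, y, z in degrees, then the shift along the tool's x, y, z in mm, then the closure, from 0 (fully open) to 1 (shut). In form: [[[rx, ry, rz, dx, dy, dz, gripper], ...]]. A call has exactly 5 rows; each row shifts and turns the pose as measured when the row begins, along the tool's axes as they then stand; what a row does not reach is not made up. A row lasts 1/8 s, in which the tool goes at most 62.5 mm and 10.7 degrees, less where a joint would pass 70% of its speed; a pose out of reach is approached as far as the arm can. A call with a gripper value outside its range is refused whole. The fingers move at their own pace and stop on an object; the grip force is fixed at half the most. Time passes only in rows, so rows that do not move let the fingers close, or fill a call up. It gives the time, the measured TCP pose, the force and the opening at its end, in the units of the state.
- arm.observe(): the state, without advancing time (a new reading comes with each control period).
- arm.grab_frame(name): name is "side" or "top"; returns the picture (420x560x3 uint8, blue, green, red); there is no depth.
- arm.camera_params(name): a dict with "vertical_fov" (degrees; the focal length in pixels is half the picture's height over the tangent of half this angle, whatever the lens; pixels are square), "cx", "cy" (the principal point, pixels), "origin" and "orientation" of the camera in the world. Camera axes: x right, y up, looking along -z (the intrinsics and any distortion apply to the point x, -y, -z); pixel columns grow to the right and rows downward; lengths in m; the calibration is good to about 2 mm. A picture is of the moment at which its call begins. camera_params takes no time and is no camera call.
- arm.job_done(): hands the job in, once; it reports no verdict.
The state is a dict: "time": time; "qpos": joint angles; "joint_velocities": joint speeds; "effort": joint torques, N m; "tool_pos": TCP position; "tool_rot": TCP orientation; "force": force on the tool from outside, world axes, zero at the start; "wrist_torque": the same for the moment, N m; "grip_width": finger opening in m.
Only numpy, scipy, OpenCV 4.12 (cv2) and the standard library are available. Lean on these libraries where they do the work, as an engineer would, in place of code of your own. Each camera call takes 0.05 s, during which the arm holds its last target.

TASK

Pack the kit: put the press tee, the press elbow and the threaded adapter into the green tub, then pick up the double lid by its orange knob so that both lids travel nested together, lower it (do not drop it) onto the tub until it sits fully home, and let go of the knob. Then take the green cover by its black collar and lift it alone straight up until it is well clear above the knob, leaving the clear inner lid seated and undisturbed, and finish while still holding the cover level above the tub, so that the tutor can look at the kit through the clear lid. Leave the tub standing where it is and everything else on the table alone.

Things in the scene. Friction and masses are not known exactly. Their poses are not given: they have to be found in the camera images.
- tub: Round green plastic tub, open at the top, 105 high, outside diameter 150 at the rim and 138 at the foot, wall 4, floor 5, so 142 clear width at the mouth; stands loose on the table, 0.7 kg. Origin: centre of its underside, z up.
- inner_lid: Clear inner lid, 0.17 kg, hidden under the cover at first. Origin: centre of its plug's underside, z up. Upward from there: plug 132 wide (122 at the bottom), 12 deep; flange 150 wide, 4 thick; round orange knob post 20 wide, its top 78 above the origin. Fully home: flange on the tub's rim, origin 93 above the tub's origin, plug with about 4 play all round.
- knob (a point): Middle of the exposed part of the orange knob (20 across), 61.5 above the inner lid's origin; the exposed part sticks up 32 above the cover's black collar while the lids are nested. Lifting the knob carries both lids, since the cover rests loosely on the inner lid's flange; there is no catch.
- cover: Green outer cover, 0.16 kg, resting nested over the inner lid at the start: disc 166 across with a skirt round its edge, 160 clear width, hanging 14 below the disc, disc 4 thick, and a raised black collar in the middle. Origin: centre of the skirt's lower edge, z up, 2 above the inner lid's origin while nested.
- collar (a point): Middle of the black collar on the cover, a tube 40 across outside and 26 inside, 26 tall, standing on the disc (its foot 18, its top 44 above the cover's origin, this point 31). The orange knob passes freely through it and sticks out above, so the collar can be gripped with the knob standing between the fingers.
- tee_c (a point): Press tee, black body with three steel sleeves 26 across, lying flat, 0.09 kg: run along its x from -42 to +42, branch along +y out to 48. Point: where the legs' axes cross, 13 above the table. z up.
- elbow_c (a point): Press elbow, black corner with two steel sleeves 26 across, lying flat, 0.07 kg: one leg along +x out to 48, the other along +y out to 48. Point: where the axes cross, 13 above the table. z up.
- adapter_c (a point): Threaded adapter lying flat along its x, 0.11 kg: steel sleeve 26 across from -2 to +34, brass hexagon 30 across flats from -13 to +1 (flat side down, corners to +y and -y 35 apart), brass thread 25 across from -13 to -31. Point: on its axis, 15 above the table.
- offcut_c (a point): White pipe offcut 20 across, 170 long along x; bystander. Point at its middle.
- tape_c (a point): Yellow tape measure about 70 across, 32 high; bystander. Point 16 up.
- valve_c (a point): Brass ball valve 60 long with a red lever, 50 high; bystander. Point on its axis 16.5 up.
- reamer_c (a point): Pipe reamer standing upright, blue grip 34 across, 74 high; bystander. Point on its axis 37 up.
- marker_c (a point): Black marker pen with red cap 16 across, 135 long along x; bystander. Point 8 up.
- reducer_c (a point): Brass reducer standing upright, 36 across, 48 high; bystander. Point on its axis 24 up.
There are look-alikes about, which are no part of the job. What is shaped like the part that bears tee_c but pink, purple or turquoise is not meant.

How it is judged:
By the outcome, as a careful person would: the job done as asked, in the order asked, and still so for the second after the job is handed in, while the arm keeps its last pose, push and grip.
It also fails if it takes over 72 s, if anything falls off the work surface, if the arm or the gripper's body presses on something with over 40 N, if the wrist force passes 120 N, or if a joint passes its speed limit or range.

## Working session

There is one attempt and no reset: what is moved stays moved. The work goes in short steps, Python scripts to look and compute and a tool call to move; the robot and the scene stay as the last step left them, time stands still between calls to the robot, and variables do not carry over. Pictures are saved under pics/ and viewed, and the job is handed in when it is done.

Besides the shell and the picture viewer there is one more tool, called after ">>>" as a command line: name --argument value ..., lists and objects as JSON in quotes. step_arm: Moves the arm, as the interface text tells. Its arguments: {"type":"object","properties":{"moves":{"type":"array","items":{"type":"array","items":{"type":"array","items":{"type":"number"}}}}},"required":["moves"]}

```bash
mkdir -p pics; ls
python3 - <<'E'
from cell import arm
import cv2
for n in("side","top"):
    cv2.imwrite(f"pics/{n}0.png",arm.grab_frame(n)); print(arm.camera_params(n))
s=arm.observe();print(s)
E
```

```text
pics
{'vertical_fov': 51.4626723489714, 'cx': 272.0440009588332, 'cy': 205.45048038752213, 'origin': array([0.44846739, 0.60865332, 0.78555698]), 'orientation': array([[-0.99513616,  0.0686195 , -0.07067801],
       [-0.09840816, -0.7249341 ,  0.68175244],
       [-0.00445539,  0.6853918 ,  0.72816086]])}
{'vertical_fov': 43.58405081814477, 'cx': 274.8933119069445, 'cy': 212.85061816096982, 'origin': array([ 0.30128316, -0.06735958,  1.4843398 ]), 'orientation': array([[ 0.02714302,  0.98785374, -0.15299751],
       [-0.9996001 ,  0.02803663,  0.00368585],
       [ 0.00793062,  0.15283628,  0.9882197 ]])}
{'time': 0.1, 'qpos': array([-1.21192228,  0.38419925,  0.0163584 ,  1.37108705, -0.00632287,
        1.38822104, -0.04653754]), 'joint_velocities': array([ 0.00243274, -0.00202707,  0.00016269, -0.00133994,  0.00051531,
       -0.00038726,  0.00091456]), 'effort': array([ 4.01097292e-03, -6.29136014e+01,  8.48432332e-01, -3.72755921e+01,
        1.70223479e-02,  1.04098654e-02, -2.15804317e-05]), 'tool_pos': array([0.25561618, 0.56981166, 0.23033339]), 'tool_rot': array([[-9.12379218e-01,  4.09345309e-01, -7.61912511e-04],
       [ 4.09346018e-01,  9.12377627e-01, -1.70401263e-03],
       [-2.37764746e-06, -1.86659156e-03, -9.99998258e-01]]), 'force': array([-0.04422339,  0.43414791, -0.7325037 ]), 'wrist_torque': array([-0.01325357,  0.06765938,  0.03977457]), 'grip_width': 0.08551541242487734}
```

View pics/side0.png

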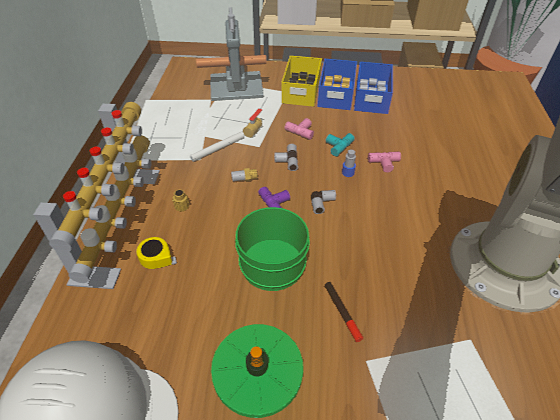

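View pics/top0.png

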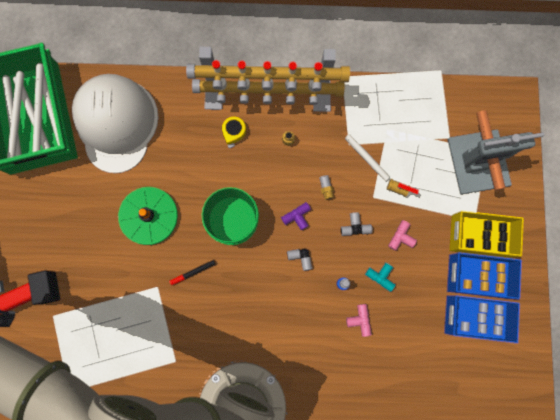

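The side view shows the tub at about (272,245), the lid at (257,365), the real tee at (290,157), the elbow at (322,200) and the adapter at (245,175). In the top view the same things are at (231,216), (147,215), (356,226), (302,258) and (327,187). The pink, purple and turquoise tees are look-alikes.

```bash
cat > h.py <<'E'
import numpy as np, cv2
from cell import arm
P={n:arm.camera_params(n) for n in("side","top")}
def ray(n,u,v):
    p=P[n];f=210/np.tan(np.radians(p["vertical_fov"])/2)
    d=np.array([(u-p["cx"])/f,-(v-p["cy"])/f,-1.0])
    return p["origin"],p["orientation"]@d
def onz(n,u,v,z):
    o,d=ray(n,u,v);return o+d*(z-o[2])/d[2]
def proj(n,X):
    p=P[n];f=210/np.tan(np.radians(p["vertical_fov"])/2)
    c=p["orientation"].T@(np.array(X)-p["origin"]);return p["cx"]+f*c[0]/-c[2],p["cy"]+f*c[1]/c[2]
def tri(u1,u2):
    o,d=ray("side",*u1);q,e=ray("top",*u2)
    A=np.stack([d,-e],1);t=np.linalg.lstsq(A,q-o,rcond=None)[0]
    a=o+d*t[0];b=q+e*t[1];return (a+b)/2,np.linalg.norm(a-b)
E
python3 - <<'E'
import cv2,numpy as np
s=cv2.imread("pics/side0.png");t=cv2.imread("pics/top0.png")
a=cv2.resize(s[120:220,220:345],None,fx=6,fy=6,interpolation=cv2.INTER_CUBIC);cv2.imwrite("pics/s1.png",a)
b=cv2.resize(t[170:280,280:380],None,fx=5,fy=5,interpolation=cv2.INTER_CUBIC);cv2.imwrite("pics/t1.png",b)
from h import *
for n,im in(("side",s),("top",t)):
    h=cv2.cvtColor(im,cv2.COLOR_BGR2HSV)
    g=cv2.inRange(h,(50,100,40),(75,255,255));k,l,st,c=cv2.connectedComponentsWithStats(g)
    for i in range(1,k):
        if st[i,4]>300: print(n,"green",st[i],c[i])
    g=cv2.inRange(h,(8,200,120),(16,255,255));k,l,st,c=cv2.connectedComponentsWithStats(g)
    for i in range(1,k):
        if st[i,4]>20: print(n,"or",st[i],c[i])
E
```

```text
side green [ 235  207   75   84 4937] [272.079603   247.49058132]
side green [ 211  324   92   94 6233] [256.90229424 371.12706562]
top green [   0   43   77  131 5231] [ 34.69489581 111.03880711]
top green [ 118  187   60   58 2537] [147.72408356 215.64761529]
top green [ 202  188   57   57 2558] [230.0578577  215.78029711]
top or [140 209   7   7  25] [143.2  211.88]
```

View pics/s1.png

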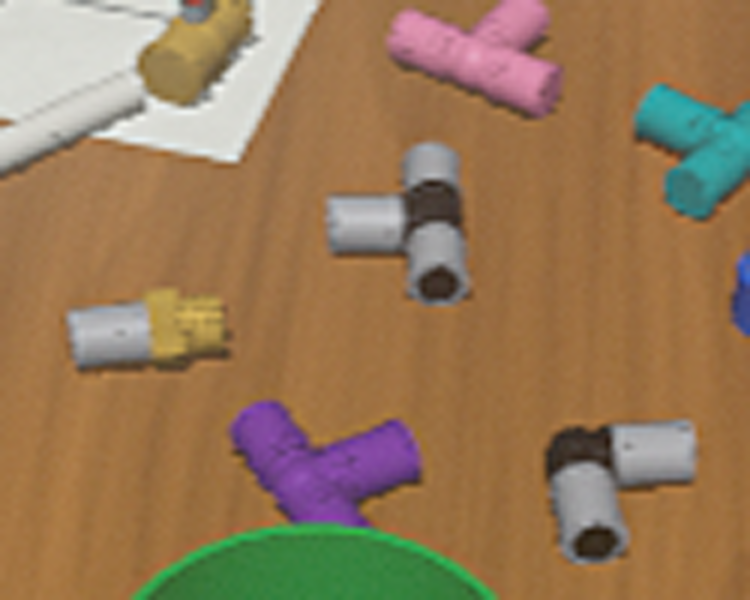

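View pics/t1.png

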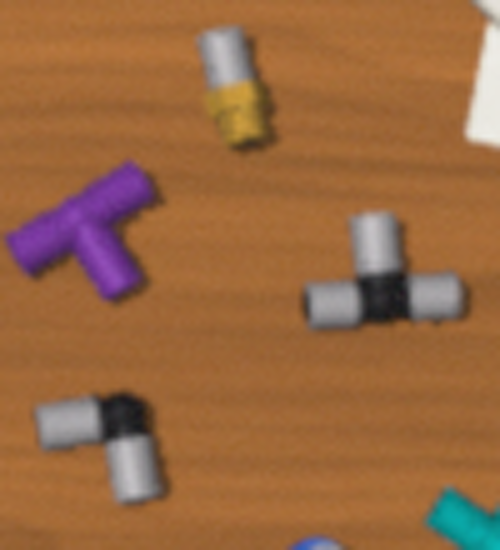

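Run:
```python
from h import *
T=lambda x,y:((x+.5)/5-.5+280,(y+.5)/5-.5+170)
S=lambda x,y:((x+.5)/6-.5+220,(y+.5)/6-.5+120)
L={"tee_c":(384,297,432,207),"tee_l":(307,306,438,283),"tee_r":(462,295,431,160),"tee_br":(376,217,330,225),
"elb_c":(124,415,583,453),"elb_a":(40,427,595,540),"elb_b":(138,500,692,450),
"ad_hex":(237,103,166,327),"ad_sl":(219,32,72,340),"ad_th":(247,143,225,325)}
for k,(a,b,c,d) in L.items():
    z=.017
    print(k,onz("top",*T(a,b),z).round(4),onz("side",*S(c,d),z).round(4),tri(S(c,d),T(a,b)))
im={n:cv2.imread(f"pics/{n}0.png") for n in("side","top")}
# rims: ellipse of tub outer rim, contour
for n,bx in(("top",(118,187,60,58)),("top",(202,188,57,57)),("side",(211,324,92,94)),("side",(235,207,75,84))):
    x,y,w,h=bx
    hs=cv2.cvtColor(im[n],cv2.COLOR_BGR2HSV)[y-3:y+h+3,x-3:x+w+3]
    g=cv2.inRange(hs,(45,90,30),(80,255,255))
    c=max(cv2.findContours(g,0,1)[0],key=cv2.contourArea);e=cv2.fitEllipse(cv2.convexHull(c))
    u=(e[0][0]+x-3,e[0][1]+y-3)
    print(n,bx,e,[onz(n,*u,z).round(4) for z in (.0,.034,.1,.105)])
c1=np.vstack([cv2.resize(im["side"][320:420,205:310],None,fx=5,fy=5,interpolation=2)])
cv2.imwrite("pics/lid_s.png",c1);cv2.imwrite("pics/lid_t.png",cv2.resize(im["top"][180:255,110:265],None,fx=5,fy=5,interpolation=2))
```

```text
tee_c [ 0.489  -0.3036  0.017 ] [ 0.489  -0.3071  0.017 ] (array([ 0.48866754, -0.30307062,  0.02039102]), np.float64(0.0002893883763395444))
tee_l [ 0.4826 -0.2602  0.017 ] [ 0.4829 -0.2558  0.017 ] (array([ 0.48311659, -0.26081208,  0.01254975]), np.float64(0.00012805670470339046))
tee_r [ 0.4913 -0.3476  0.017 ] [ 0.4917 -0.3406  0.017 ] (array([ 0.49214751, -0.34886591,  0.01034312]), np.float64(8.713273938137754e-05))
tee_br [ 0.5344 -0.2989  0.017 ] [ 0.5339 -0.2904  0.017 ] (array([ 0.53529916, -0.30019408,  0.00868349]), np.float64(0.0009285796674687803))
elb_c [ 0.4184 -0.1583  0.017 ] [ 0.4163 -0.1564  0.017 ] (array([ 0.41738863, -0.15828423,  0.01539098]), np.float64(0.002295171987595244))
elb_a [ 0.4104 -0.1115  0.017 ] [ 0.4102 -0.1079  0.017 ] (array([ 0.41032441, -0.11160602,  0.01313731]), np.float64(0.0007214983992325731))
elb_b [ 0.3713 -0.167   0.017 ] [ 0.3716 -0.1624  0.017 ] (array([ 0.37132624, -0.16729625,  0.01217908]), np.float64(0.00046316834664384836))
ad_hex [ 0.5979 -0.2194  0.017 ] [ 0.5982 -0.2163  0.017 ] (array([ 0.59873639, -0.21975787,  0.01372373
[... 653 characters left out ...]
63327026367, 57.85796356201172), 144.2775421142578) [array([0.5193, 0.0551, 0.    ]), array([0.5143, 0.0523, 0.034 ]), array([0.5046, 0.0469, 0.1   ]), array([0.5038, 0.0465, 0.105 ])]
side (211, 324, 92, 94) ((48.88306427001953, 49.4427490234375), (91.38311767578125, 94.03751373291016), 24.299415588378906) [array([0.5116, 0.2874, 0.    ]), array([0.5088, 0.3013, 0.034 ]), array([0.5035, 0.3283, 0.1   ]), array([0.5031, 0.3304, 0.105 ])]
side (235, 207, 75, 84) ((39.98820114135742, 43.550071716308594), (76.44319915771484, 84.84916687011719), 178.45635986328125) [array([0.5119, 0.0037, 0.    ]), array([0.5092, 0.0299, 0.034 ]), array([0.5039, 0.0808, 0.1   ]), array([0.5034, 0.0846, 0.105 ])]
```

View pics/lid_s.png

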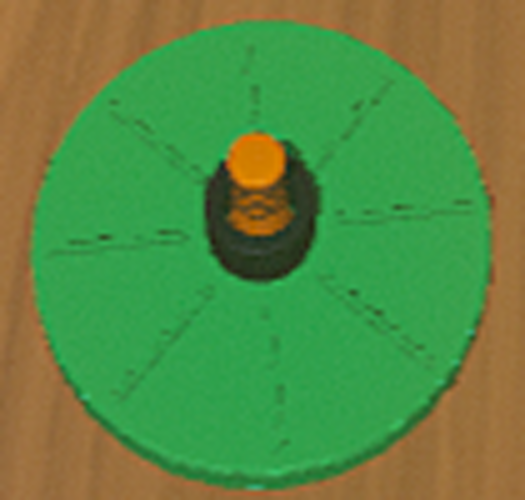

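View pics/lid_t.png

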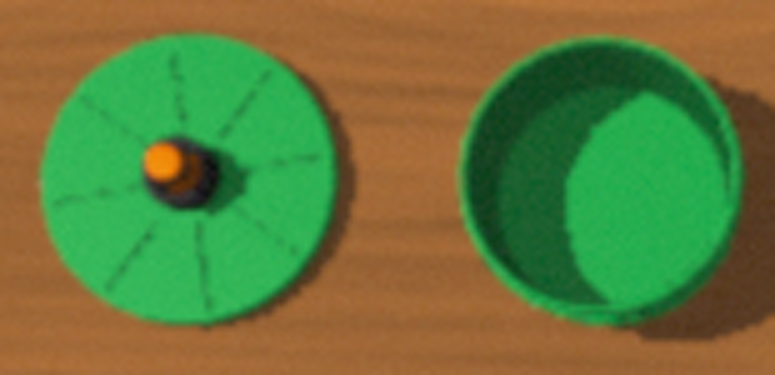

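```bash
cat >> h.py <<'E'
from scipy.optimize import least_squares
def rimfit(n,img,bx,z,r,half=True):
    x,y,w,h=bx
    hs=cv2.cvtColor(img,cv2.COLOR_BGR2HSV)[y-3:y+h+3,x-3:x+w+3]
    g=cv2.inRange(hs,(45,90,30),(80,255,255))
    c=max(cv2.findContours(g,0,1)[0],key=cv2.contourArea)
    c=cv2.convexHull(c)[:,0]+[x-3,y-3]
    Q=np.array([onz(n,u,v,z)[:2] for u,v in c])
    o=P[n]["origin"][:2];m=Q.mean(0)
    for _ in range(3):
        d=m-o;d/=np.linalg.norm(d)
        K=Q[(Q-m)@d>0.1*r] if half else Q
        s=least_squares(lambda p:np.linalg.norm(K-p[:2],axis=1)-p[2],[*m,r]);f=least_squares(lambda p:np.linalg.norm(K-p,axis=1)-r,m);m=f.x
    return f.x,s.x,len(K),np.std(f.fun)
E
python3 - <<'E'
from h import *
im={n:cv2.imread(f"pics/{n}0.png") for n in("side","top")}
for n,bx,z,r in(("top",(118,187,60,58),.02,.083),("side",(211,324,92,94),.02,.083),("top",(202,188,57,57),.105,.075),("side",(235,207,75,84),.105,.075)):
    print(n,rimfit(n,im[n],bx,z,r))
S=lambda x,y:((x+.5)/5-.5+205,(y+.5)/5-.5+320);T=lambda x,y:((x+.5)/5-.5+110,(y+.5)/5-.5+180)
print(tri(S(257,160),T(162,160)))
E
```

```text
top (array([0.51109045, 0.28533734]), array([0.51153763, 0.28631836, 0.08212546]), 17, np.float64(0.00044059629957363426))
side (array([0.51080547, 0.2882355 ]), array([0.51105682, 0.28707056, 0.08203137]), 18, np.float64(0.0003517724792800013))
top (array([0.50630652, 0.04789705]), array([0.50693263, 0.04833853, 0.07439995]), 14, np.float64(0.0002956394039513585))
side (array([0.50717951, 0.0507765 ]), array([0.50731576, 0.0490275 , 0.07366066]), 19, np.float64(0.0005671117508746997))
(array([0.51154971, 0.28699361, 0.07746473]), np.float64(0.001526458211166348))
```

```bash
cat >> h.py <<'E'
from scipy.spatial.transform import Rotation as Ro
def down(yaw):
    a=np.radians(yaw);y=np.array([np.cos(a),np.sin(a),0]);z=np.array([0,0,-1.]);return np.stack([np.cross(y,z),y,z],1)
def plan(xyz,yaw,N,g=None):
    """print how far to go: total, and split over N equal rows in the tool axes as they then stand"""
    s=arm.observe();R=s["tool_rot"];p=s["tool_pos"];G=down(yaw)
    rv=Ro.from_matrix(R.T@G).as_rotvec()
    d=(np.array(xyz)-p)/N
    print("t",round(s["time"],2),"pos",p.round(4),"yaw",round(np.degrees(np.arctan2(R[1,1],R[0,1])),1),"tilt",np.degrees(R[:2,2]).round(2),"w",round(s["grip_width"],4),"F",s["force"].round(1),"dist",np.linalg.norm(d*N).round(4))
    for i in range(N):
        print((np.degrees(rv)/N).round(1),(R.T@d*1000).round(1)); R=R@Ro.from_rotvec(rv/N).as_matrix()
E
python3 -c "
from h import *
plan((.5,.1,.24),66-75,10)"
```

```text
t 0.1 pos [0.2556 0.5698 0.2303] yaw 65.8 tilt [-0.04 -0.1 ] w 0.0855 F [-0.   0.4 -0.7] dist 0.5297
[-0.   0.   7.5] [-41.5 -32.9  -0.9]
[-0.   0.   7.5] [-45.5 -27.2  -0.9]
[-0.   0.   7.5] [-48.6 -21.   -0.9]
[-0.   0.   7.5] [-50.9 -14.5  -0.9]
[-0.   0.   7.5] [-52.4  -7.8  -0.9]
[-0.   0.   7.5] [-53.   -0.9  -0.9]
[-0.   0.   7.5] [-52.6   6.   -1. ]
[-0.   0.   7.5] [-51.4  12.8  -1. ]
[-0.   0.   7.5] [-49.3  19.4  -1. ]
[-0.   0.   7.5] [-46.3  25.7  -1. ]
```

>>> step_arm --moves '[[[0,0,7.5,-41,-33,-1,0.4],[0,0,7.5,-45,-27,-1,0.4],[0,0,7.5,-49,-21,-1,0.4],[0,0,7.5,-51,-15,-1,0.4],[0,0,7.5,-52,-8,-1,0.4]]]'

```text
time: 0.72
tool_pos: [0.3742, 0.3303, 0.2321]
tool_rot: [[-0.465, 0.885, -0.005], [0.885, 0.465, -0.005], [-0.002, -0.007, -1.0]]
force: [0.3, 0.3, -0.4]
grip_width: 0.0509
```

>>> step_arm --moves '[[[0,0,7.5,-53,-1,-1,0.4],[0,0,7.5,-53,6,-1,0.4],[0,0,7.5,-51,13,-1,0.4],[0,0,7.5,-49,19,-1,0.4],[0,0,7.5,-46,26,-1,0.4]]]'

```text
time: 1.35
tool_pos: [0.4929, 0.0845, 0.2368]
tool_rot: [[0.191, 0.981, -0.007], [0.981, -0.192, -0.005], [-0.006, -0.006, -1.0]]
force: [0.8, 0.9, -0.7]
grip_width: 0.0514
```

```bash
python3 -c "
from h import *
plan((.515,-.3,.16),-84.4,10)"
```

```text
t 1.35 pos [0.4929 0.0845 0.2368] yaw -11.0 tilt [-0.39 -0.28] w 0.0514 F [ 0.8  0.9 -0.7] dist 0.3927
[-0.   0.1  7.3] [-37.3   9.6   7.9]
[-0.   0.1  7.3] [-35.7  14.3   7.8]
[-0.   0.1  7.3] [-33.6  18.7   7.8]
[-0.   0.1  7.3] [-31.   22.8   7.8]
[-0.   0.1  7.3] [-27.8  26.6   7.7]
[-0.   0.1  7.3] [-24.2  29.9   7.7]
[-0.   0.1  7.3] [-20.2  32.8   7.7]
[-0.   0.1  7.3] [-15.8  35.1   7.7]
[-0.   0.1  7.3] [-11.2  36.8   7.7]
[-0.   0.1  7.3] [-6.4 38.   7.7]
```

>>> step_arm --moves '[[[0,0,7.5,-37,10,8,0.4],[0,0,7.5,-36,14,8,0.4],[0,0,7.3,-34,19,8,0.4],[0,0,7.3,-31,23,8,0.4],[0,0,7.3,-28,27,8,0.4]]]'

```text
time: 1.98
tool_pos: [0.5017, -0.1168, 0.1961]
tool_rot: [[0.758, 0.652, -0.007], [0.652, -0.759, -0.005], [-0.009, -0.001, -1.0]]
force: [0.5, 0.0, -0.4]
grip_width: 0.0513
```

>>> step_arm --moves '[[[0,0,7.3,-24,30,8,0.4],[0,0,7.3,-20,33,8,0.4],[0,0,7.3,-16,35,8,0.4],[0,0,7.3,-11,37,8,0.4],[0,0,7.3,-6,38,8,0.4]]]'

```text
time: 2.6
tool_pos: [0.5058, -0.3143, 0.1542]
tool_rot: [[0.999, 0.053, -0.009], [0.053, -0.999, -0.004], [-0.009, 0.003, -1.0]]
force: [-0.1, -0.5, 0.3]
grip_width: 0.0516
```

```bash
python3 -c "
from h import *
plan((.515,-.3005,.004),-84.4,5)"
```

```text
t 2.6 pos [ 0.5058 -0.3143  0.1542] yaw -86.9 tilt [-0.52 -0.22] w 0.0516 F [-0.1 -0.5  0.3] dist 0.1512
[ 0.   0.1 -0.5] [ 2.3 -2.8 30. ]
[ 0.   0.1 -0.5] [ 2.2 -2.7 30. ]
[ 0.   0.1 -0.5] [ 2.2 -2.7 30. ]
[ 0.   0.1 -0.5] [ 2.2 -2.7 30. ]
[ 0.   0.1 -0.5] [ 2.1 -2.6 30. ]
```

>>> step_arm --moves '[[[0,0.2,-1,5,-6,25,0.4],[0,0.2,-1,4,-5,30,0.4],[0,0.2,-0.5,2,-3,30,0.4],[0,0,0,0,0,25,0.4],[0,0,0,0,0,15,0.4]]]'

```text
time: 3.22
tool_pos: [0.5132, -0.3044, 0.024]
tool_rot: [[0.996, 0.09, -0.001], [0.09, -0.996, -0.005], [-0.002, 0.005, -1.0]]
force: [-0.8, 0.9, 0.0]
grip_width: 0.0512
```

```bash
python3 -c "
from h import *
cv2.imwrite('pics/a1.png',cv2.resize(arm.grab_frame('side')[90:240,200:380],None,fx=4,fy=4,interpolation=2))
plan((.515,-.3005,.004),-84.4,3)"
```

```text
t 3.27 pos [ 0.5125 -0.3038  0.0223] yaw -84.9 tilt [-0.18 -0.24] w 0.0513 F [-2.   0.1 -1.3] dist 0.0188
[ 0.1  0.1 -0.2] [ 1.  -1.   6.1]
[ 0.1  0.1 -0.2] [ 1.  -1.   6.1]
[ 0.1  0.1 -0.2] [ 1.  -1.   6.1]
```

View pics/a1.png

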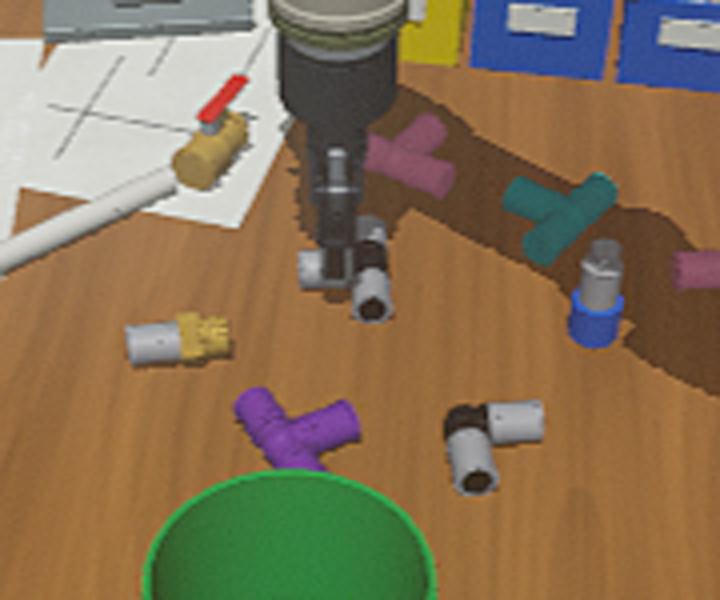

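The fingers straddle the tee's branch at about (335,270) in the crop, beside the run and clear of the neighbours. I'll go down and grip.

>>> step_arm --moves '[[[0,0,0,2,-2,8,0.4],[0,0,0,1,-1,7,0.4],[0,0,0,0,0,3,0.8],[0,0,0,0,0,0,1],[0,0,0,0,0,0,1]]]'

```text
time: 3.9
tool_pos: [0.5168, -0.3012, 0.0054]
tool_rot: [[0.996, 0.09, -0.0], [0.09, -0.996, -0.006], [-0.001, 0.005, -1.0]]
force: [0.8, -0.5, -0.1]
grip_width: 0.024
```

```bash
python3 -c "
from h import *
plan((.515,-.3005,.17),-84.4,5)"
```

```text
t 3.9 pos [ 0.5168 -0.3012  0.0054] yaw -84.8 tilt [-0.01 -0.32] w 0.024 F [ 0.8 -0.5 -0.1] dist 0.1646
[ 0.1  0.  -0.1] [ -0.4   0.  -32.9]
[ 0.1  0.  -0.1] [ -0.4  -0.  -32.9]
[ 0.1  0.  -0.1] [ -0.4  -0.1 -32.9]
[ 0.1  0.  -0.1] [ -0.3  -0.1 -32.9]
[ 0.1  0.  -0.1] [ -0.3  -0.1 -32.9]
```

>>> step_arm --moves '[[[0,0,0,0,0,-25,1],[0,0,0,0,0,-35,1],[0,0,0,0,0,-35,1],[0,0,0,0,0,-35,1],[0,0,0,0,0,-35,1]]]'

```text
time: 4.53
tool_pos: [0.5149, -0.2994, 0.1731]
tool_rot: [[0.996, 0.089, -0.005], [0.089, -0.996, -0.003], [-0.005, 0.003, -1.0]]
force: [0.8, -0.3, -1.7]
grip_width: 0.024
```

```bash
python3 -c "
from h import *
cv2.imwrite('pics/a2.png',cv2.resize(arm.grab_frame('side')[50:240,200:380],None,fx=3,fy=3,interpolation=2))
plan((.503,.049,.17),-85,9)"
```

```text
t 4.58 pos [ 0.5166 -0.301   0.1782] yaw -84.9 tilt [ 0.06 -0.35] w 0.0237 F [ 2.2 -2.3  2.4] dist 0.3504
[ 0. -0.  0.] [  1.9 -38.9   0.7]
[ 0. -0.  0.] [  1.9 -38.9   0.7]
[ 0. -0.  0.] [  1.9 -38.9   0.7]
[ 0. -0.  0.] [  1.9 -38.9   0.7]
[ 0. -0.  0.] [  1.9 -38.9   0.8]
[ 0. -0.  0.] [  1.9 -38.9   0.8]
[ 0. -0.  0.] [  1.9 -38.9   0.8]
[ 0. -0.  0.] [  1.9 -38.9   0.9]
[ 0. -0.  0.] [  1.9 -38.9   0.9]
```

View pics/a2.png

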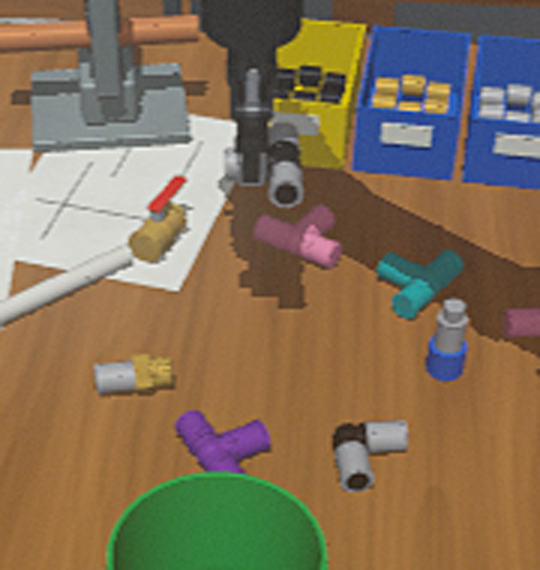

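The tee hangs level in the jaws at about (265,165). Next I take it to the tub.

>>> step_arm --moves '[[[0,0,0,2,-32,0,1],[0,0,0,2,-40,0,1],[0,0,0,2,-40,0,1],[0,0,0,2,-40,0,1],[0,0,0,2,-40,0,1]]]'

```text
time: 5.2
tool_pos: [0.5094, -0.1092, 0.1793]
tool_rot: [[0.997, 0.079, 0.007], [0.079, -0.997, -0.009], [0.006, 0.009, -1.0]]
force: [1.4, 1.2, -0.8]
grip_width: 0.0236
```

>>> step_arm --moves '[[[0,0,0,2,-40,0,1],[0,0,0,2,-40,0,1],[0,0,0,2,-38,0,1],[0,0,0,2,-26,0,1],[0,0,0,1,-10,0,1]]]'

```text
time: 5.82
tool_pos: [0.5051, 0.0525, 0.1785]
tool_rot: [[0.997, 0.083, 0.009], [0.083, -0.997, -0.006], [0.008, 0.006, -1.0]]
force: [-0.0, -0.8, -0.2]
grip_width: 0.0239
```

```bash
python3 -c "
from h import *
cv2.imwrite('pics/a3.png',cv2.resize(arm.grab_frame('side')[50:300,180:380],None,fx=3,fy=2.4,interpolation=2))
plan((.503,.049,.02),-85,5)"
```

```text
t 5.88 pos [0.5051 0.0533 0.1785] yaw -85.2 tilt [ 0.5 -0.3] w 0.024 F [ 0.2  2.2 -1.6] dist 0.1585
[ 0.1 -0.1 -0. ] [-0.8  0.6 31.7]
[ 0.1 -0.1 -0. ] [-0.7  0.7 31.7]
[ 0.1 -0.1 -0. ] [-0.7  0.7 31.7]
[ 0.1 -0.1 -0. ] [-0.6  0.7 31.7]
[ 0.1 -0.1 -0. ] [-0.5  0.8 31.7]
```

View pics/a3.png

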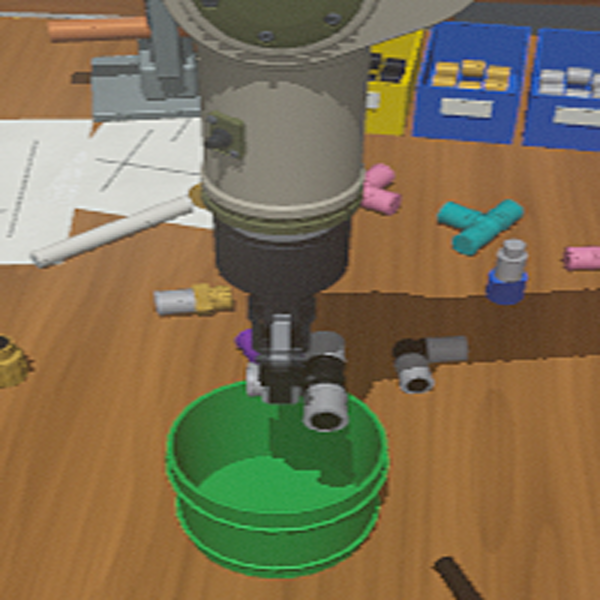

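>>> step_arm --moves '[[[0,0,0,-1,1,25,1],[0,0,0,-1,1,35,1],[0,0,0,-1,1,40,1],[0,0,0,0,0,32,1],[0,0,0,0,0,14,1]]]'

```text
time: 6.5
tool_pos: [0.5067, 0.0423, 0.031]
tool_rot: [[0.997, 0.075, 0.015], [0.076, -0.997, -0.006], [0.015, 0.007, -1.0]]
force: [-0.2, -0.2, -0.8]
grip_width: 0.0236
```

>>> step_arm --moves '[[[0,0,0,0,0,0,0.8],[0,0,0,0,0,0,0.4],[0,0,0,0,0,0,0.4],[0,0,0,0,0,-25,0.4],[0,0,0,0,0,-40,0.4]]]'

```text
time: 7.12
tool_pos: [0.5062, 0.0411, 0.0989]
tool_rot: [[0.997, 0.074, 0.015], [0.074, -0.997, -0.007], [0.015, 0.008, -1.0]]
force: [0.5, -0.7, -0.9]
grip_width: 0.0511
```

>>> step_arm --moves '[[[0,0,0,0,0,-40,0.4],[0,0,0,0,0,-40,0.4],[0,0,-4,0,0,-10,0.4],[0,0,-8,0,0,0,0.4],[0,0,-8,0,0,0,0.4]]]'

```text
time: 7.75
tool_pos: [0.5083, 0.0421, 0.2007]
tool_rot: [[0.908, 0.419, 0.03], [0.419, -0.908, 0.0], [0.027, 0.012, -1.0]]
force: [0.3, 0.2, -0.8]
grip_width: 0.051
```

```bash
python3 -c "
from h import *
cv2.imwrite('pics/a4.png',cv2.resize(arm.grab_frame('side')[150:300,180:380],None,fx=3,fy=3,interpolation=2))
plan((.620,-.2140,.16),-75.3,8)"
```

```text
t 7.8 pos [0.5084 0.0421 0.2009] yaw -64.9 tilt [1.71 0.02] w 0.0514 F [0.7 0.2 0.6] dist 0.2823
[ 0.1 -0.2  1.3] [-1.1 34.8  5.5]
[ 0.1 -0.2  1.3] [-0.3 34.9  5.5]
[ 0.1 -0.2  1.3] [ 0.5 34.9  5.4]
[ 0.1 -0.2  1.3] [ 1.3 34.8  5.4]
[ 0.1 -0.2  1.3] [ 2.1 34.8  5.3]
[ 0.1 -0.2  1.3] [ 2.9 34.8  5.3]
[ 0.1 -0.2  1.3] [ 3.8 34.7  5.2]
[ 0.1 -0.2  1.3] [ 4.6 34.6  5.2]
```

View pics/a4.png

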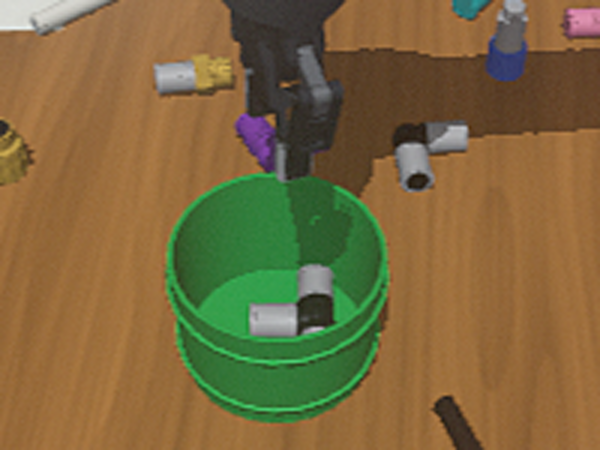

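The tee lies flat on the tub's floor, at about (300,310) in the crop. The adapter is next.

>>> step_arm --moves '[[[0,-0.5,1.5,-1,30,2,0.4],[0,-0.5,1.5,0,40,3,0.4],[0,-0.5,1.5,1,40,5,0.4],[0,-0.2,1.5,2,40,6,0.4],[0,0,1.5,2,40,6,0.4]]]'

```text
time: 8.43
tool_pos: [0.5872, -0.1321, 0.1847]
tool_rot: [[0.954, 0.299, 0.009], [0.299, -0.954, -0.006], [0.007, 0.009, -1.0]]
force: [0.3, -0.4, -0.2]
grip_width: 0.0513
```

>>> step_arm --moves '[[[0,0,1.5,3,40,6,0.4],[0,0,1,4,35,8,0.4],[0,0,0.5,3,15,15,0.4],[0,0,0,0,5,20,0.4],[0,0,0,0,0,20,0.4]]]'

```text
time: 9.05
tool_pos: [0.6266, -0.2277, 0.1178]
tool_rot: [[0.972, 0.235, 0.015], [0.235, -0.972, -0.01], [0.012, 0.013, -1.0]]
force: [0.1, -0.5, -0.4]
grip_width: 0.0511
```

```bash
python3 -c "
from h import *
plan((.620,-.2140,.005),-75.3,4)"
```

```text
t 9.05 pos [ 0.6266 -0.2277  0.1178] yaw -76.4 tilt [ 0.86 -0.57] w 0.0511 F [ 0.1 -0.5 -0.4] dist 0.1138
[ 0.2 -0.2 -0.3] [-1.1 -4.1 28.1]
[ 0.2 -0.2 -0.3] [-1.  -4.  28.2]
[ 0.2 -0.2 -0.3] [-0.9 -3.9 28.2]
[ 0.2 -0.2 -0.3] [-0.8 -3.8 28.2]
```

>>> step_arm --moves '[[[0.3,-0.4,-0.5,-2,-7,15,0.4],[0.3,-0.3,-0.5,-2,-6,28,0.4],[0.2,-0.1,0,0,-3,28,0.4],[0,0,0,0,0,15,0.4],[0,0,0,0,0,0,0.4]]]'

```text
time: 9.68
tool_pos: [0.6178, -0.205, 0.0256]
tool_rot: [[0.966, 0.259, -0.007], [0.259, -0.966, 0.005], [-0.005, -0.006, -1.0]]
force: [-0.0, -0.4, 0.5]
grip_width: 0.0513
```

```bash
python3 -c "
from h import *
cv2.imwrite('pics/a5.png',cv2.resize(arm.grab_frame('side')[120:240,180:340],None,fx=4,fy=4,interpolation=2))
plan((.620,-.2140,.005),-75.3,2)"
```

```text
t 9.72 pos [ 0.6184 -0.2053  0.0265] yaw -75.0 tilt [-0.31  0.27] w 0.0516 F [0.5 0.3 0.8] dist 0.0232
[-0.2  0.1  0.2] [-0.3  4.5 10.7]
[-0.2  0.1  0.2] [-0.3  4.5 10.7]
```

View pics/a5.png

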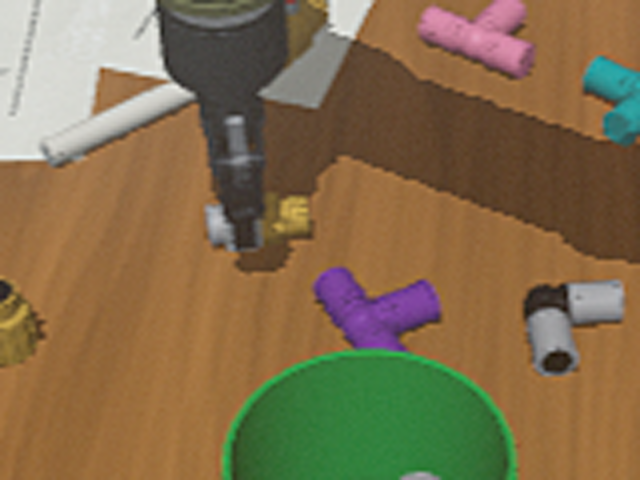

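>>> step_arm --moves '[[[0,0,0,1,7,0,0.4],[0,0,0,0,2,8,0.4],[0,0,0,0,0,9,0.4],[0,0,0,0,0,4,0.7],[0,0,0,0,0,0,1]]]'

```text
time: 10.35
tool_pos: [0.6234, -0.2156, 0.007]
tool_rot: [[0.966, 0.259, -0.001], [0.259, -0.966, 0.003], [-0.0, -0.003, -1.0]]
force: [-0.1, 1.4, 0.9]
grip_width: 0.024
```

>>> step_arm --moves '[[[0,0,0,0,0,0,1],[0,0,0,0,0,0,1],[0,0,0,0,0,-20,1],[0,0,0,0,0,-35,1],[0,0,0,0,0,-35,1]]]'

```text
time: 10.98
tool_pos: [0.6219, -0.2152, 0.0991]
tool_rot: [[0.966, 0.258, -0.006], [0.258, -0.966, 0.004], [-0.005, -0.005, -1.0]]
force: [0.8, 0.6, -0.6]
grip_width: 0.0239
```

```bash
python3 -c "
from h import *
cv2.imwrite('pics/a6.png',cv2.resize(arm.grab_frame('side')[100:240,180:340],None,fx=4,fy=4,interpolation=2))
plan((.505,.075,.18),-75,8)"
```

```text
t 11.03 pos [ 0.6242 -0.2166  0.1048] yaw -75.0 tilt [0.06 0.11] w 0.0239 F [ 2.9 -1.4  3.9] dist 0.3239
[-0. -0. -0.] [ -5.  -39.1  -9.3]
[-0. -0. -0.] [ -5.  -39.1  -9.3]
[-0. -0. -0.] [ -5.  -39.1  -9.4]
[-0. -0. -0.] [ -5.  -39.1  -9.4]
[-0. -0. -0.] [ -5.  -39.1  -9.4]
[-0. -0. -0.] [ -5.  -39.1  -9.4]
[-0. -0. -0.] [ -5.  -39.1  -9.4]
[-0. -0. -0.] [ -5.  -39.1  -9.4]
```

View pics/a6.png

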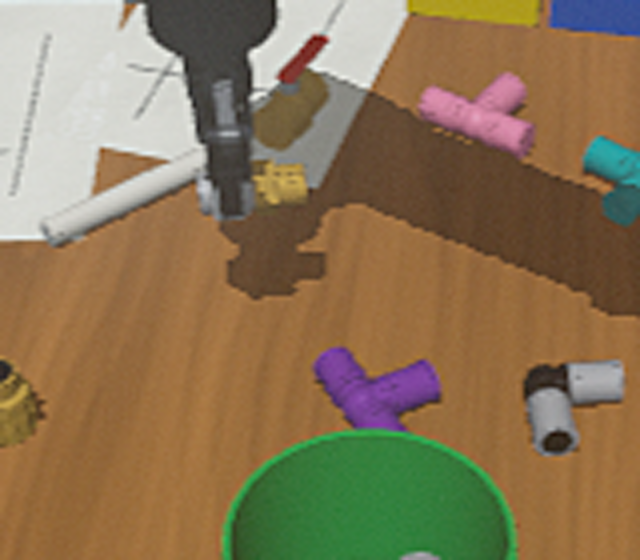

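```bash
python3 -c "
from h import *
plan((.533,.067,.175),-110,9)"
```

```text
t 11.03 pos [ 0.6242 -0.2166  0.1048] yaw -75.0 tilt [0.06 0.11] w 0.0239 F [ 2.9 -1.4  3.9] dist 0.3061
[-0.  -0.   3.9] [ -1.6 -33.1  -7.7]
[-0.  -0.   3.9] [ -3.9 -32.9  -7.8]
[-0.  -0.   3.9] [ -6.1 -32.5  -7.8]
[-0.  -0.   3.9] [ -8.3 -32.1  -7.8]
[-0.  -0.   3.9] [-10.4 -31.4  -7.8]
[-0.  -0.   3.9] [-12.5 -30.6  -7.8]
[-0.  -0.   3.9] [-14.6 -29.7  -7.8]
[-0.  -0.   3.9] [-16.6 -28.7  -7.8]
[-0.  -0.   3.9] [-18.5 -27.5  -7.8]
```

>>> step_arm --moves '[[[0,0,3.5,-2,-28,-15,1],[0,0,4,-4,-34,-20,1],[0,0,4,-6,-34,-18,1],[0,0,4,-8,-34,-10,1],[0,0,4,-10,-34,-5,1]]]'

```text
time: 11.65
tool_pos: [0.5749, -0.0581, 0.1832]
tool_rot: [[0.995, -0.097, 0.011], [-0.097, -0.995, 0.001], [0.011, -0.002, -1.0]]
force: [0.2, -0.2, -1.8]
grip_width: 0.0239
```

>>> step_arm --moves '[[[0,0,4,-13,-33,0,1],[0,0,4,-15,-32,0,1],[0,0,4,-17,-28,0,1],[0,0,3,-13,-17,0,1],[0,0,0,-5,-5,0,1]]]'

```text
time: 12.28
tool_pos: [0.5353, 0.074, 0.1895]
tool_rot: [[0.934, -0.358, 0.018], [-0.358, -0.934, 0.007], [0.015, -0.013, -1.0]]
force: [0.3, 0.0, -1.1]
grip_width: 0.0239
```

```bash
python3 -c "
from h import *
plan((.533,.067,.045),-110,4)"
```

```text
t 12.28 pos [0.5353 0.074  0.1895] yaw -111.0 tilt [1.05 0.4 ] w 0.0239 F [ 0.3  0.  -1.1] dist 0.1446
[-0.2 -0.2 -0.2] [-0.4  2.3 36.1]
[-0.2 -0.2 -0.2] [-0.3  2.2 36.1]
[-0.2 -0.2 -0.2] [-0.2  2.1 36.1]
[-0.2 -0.2 -0.2] [-0.1  2.  36.1]
```

>>> step_arm --moves '[[[0,-0.5,0,0,5,20,1],[0,-0.3,0,0,4,35,1],[0,-0.2,0,0,0,40,1],[0,0,0,0,0,30,1],[0,0,0,0,0,14,1]]]'

```text
time: 12.9
tool_pos: [0.534, 0.0589, 0.0456]
tool_rot: [[0.933, -0.361, 0.004], [-0.361, -0.933, 0.014], [-0.001, -0.014, -1.0]]
force: [-4.1, -3.3, 3.9]
grip_width: 0.0239
```

```bash
python3 -c "
from h import *
cv2.imwrite('pics/a7.png',cv2.resize(arm.grab_frame('side')[160:300,200:360],None,fx=4,fy=4,interpolation=2))
plan((.533,.067,.045),-110,1)"
```

```text
t 12.95 pos [0.533  0.0587 0.0444] yaw -111.2 tilt [0.12 0.73] w 0.0239 F [-4.9 -4.4 -1.5] dist 0.0083
[-0.7  0.1 -1.2] [-3.  -7.7 -0.5]
```

View pics/a7.png

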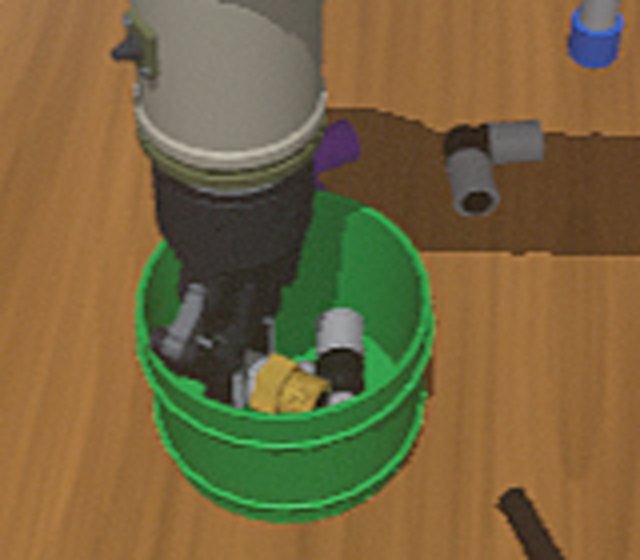

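>>> step_arm --moves '[[[0,0,0,-5,-6,-4,1],[0,0,0,0,0,0,0.8],[0,0,0,0,0,0,0.6],[0,0,0,0,0,0,0.6],[0,0,0,0,0,-25,0.6]]]'

```text
time: 13.58
tool_pos: [0.5307, 0.0638, 0.0755]
tool_rot: [[0.932, -0.363, 0.003], [-0.363, -0.932, 0.012], [-0.002, -0.012, -1.0]]
force: [1.5, 0.1, -0.1]
grip_width: 0.0342
```

>>> step_arm --moves '[[[0,0,0,0,0,-40,0.6],[0,0,0,0,0,-40,0.6],[0,0,0,0,0,-30,0.5],[0,0,-5,5,10,-10,0.4],[0,0,-8,0,30,0,0.4]]]'

```text
time: 14.2
tool_pos: [0.528, 0.0282, 0.2048]
tool_rot: [[0.992, -0.127, 0.016], [-0.128, -0.992, 0.019], [0.013, -0.021, -1.0]]
force: [0.3, -1.2, 0.5]
grip_width: 0.0507
```

```bash
python3 -c "
from h import *
cv2.imwrite('pics/a8.png',cv2.resize(arm.grab_frame('side')[160:300,200:360],None,fx=4,fy=4,interpolation=2))
plan((.4128,-.1325,.17),10,11)"
```

```text
t 14.25 pos [0.5267 0.0222 0.2049] yaw -97.3 tilt [0.91 1.03] w 0.051 F [ 0.3 -5.1 -0.2] dist 0.1953
[-0.  -0.1 -9.8] [-8.5 15.3  2.8]
[-0.  -0.1 -9.8] [-11.   13.7   2.8]
[-0.  -0.1 -9.8] [-13.1  11.6   2.8]
[-0.  -0.1 -9.8] [-14.9   9.2   2.9]
[-0.  -0.1 -9.8] [-16.2   6.5   2.9]
[-0.  -0.1 -9.8] [-17.1   3.7   2.9]
[-0.  -0.1 -9.8] [-17.5   0.8   3. ]
[-0.  -0.1 -9.8] [-17.3  -2.2   3. ]
[-0.  -0.1 -9.8] [-16.7  -5.1   3.1]
[-0.  -0.1 -9.8] [-15.6  -7.9   3.1]
[-0.  -0.1 -9.8] [-14.  -10.4   3.1]
```

View pics/a8.png

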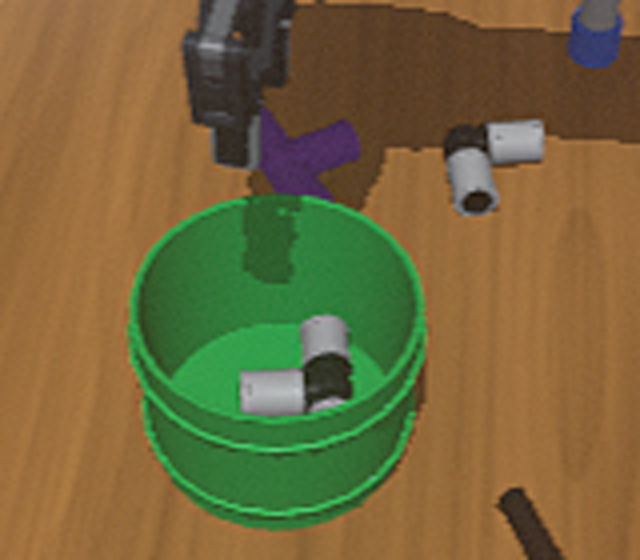

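>>> step_arm --moves '[[[0,0,-9.8,-8,15,2,0.4],[0,0,-9.8,-11,14,2,0.4],[0,0,-9.8,-13,12,2,0.4],[0,0,-9.8,-15,9,3,0.4],[0,0,-9.8,-16,7,3,0.4]]]'

```text
time: 14.88
tool_pos: [0.4794, -0.0484, 0.1945]
tool_rot: [[0.729, 0.684, 0.027], [0.683, -0.73, 0.024], [0.037, 0.001, -0.999]]
force: [0.4, -0.6, -0.2]
grip_width: 0.0511
```

>>> step_arm --moves '[[[0,0,-9.8,-17,4,3,0.4],[0,0,-9.8,-17,1,3,0.4],[0,0,-9.8,-17,-2,3,0.4],[0,0,-9.8,-17,-5,3,0.4],[0,0,-9.8,-15,-8,3,0.4]]]'

```text
time: 15.5
tool_pos: [0.4344, -0.1201, 0.1795]
tool_rot: [[-0.064, 0.997, 0.038], [0.998, 0.062, 0.031], [0.028, 0.04, -0.999]]
force: [0.4, -0.6, -0.6]
grip_width: 0.0513
```

```bash
python3 -c "
from h import *
t=arm.grab_frame('top');cv2.imwrite('pics/b1t.png',cv2.resize(t[170:290,190:330],None,fx=5,fy=5,interpolation=2))
plan((.4128,-.1325,.12),10,5)"
```

```text
t 15.55 pos [ 0.433  -0.1223  0.1791] yaw 4.0 tilt [2.15 1.74] w 0.0513 F [-0.6 -1.8 -0.9] dist 0.0633
[ 0.5 -0.3 -1.2] [-2.1 -4.6 11.6]
[ 0.5 -0.3 -1.2] [-1.9 -4.6 11.6]
[ 0.5 -0.3 -1.2] [-1.8 -4.5 11.7]
[ 0.5 -0.3 -1.2] [-1.6 -4.5 11.7]
[ 0.5 -0.3 -1.2] [-1.5 -4.4 11.8]
```

View pics/b1t.png

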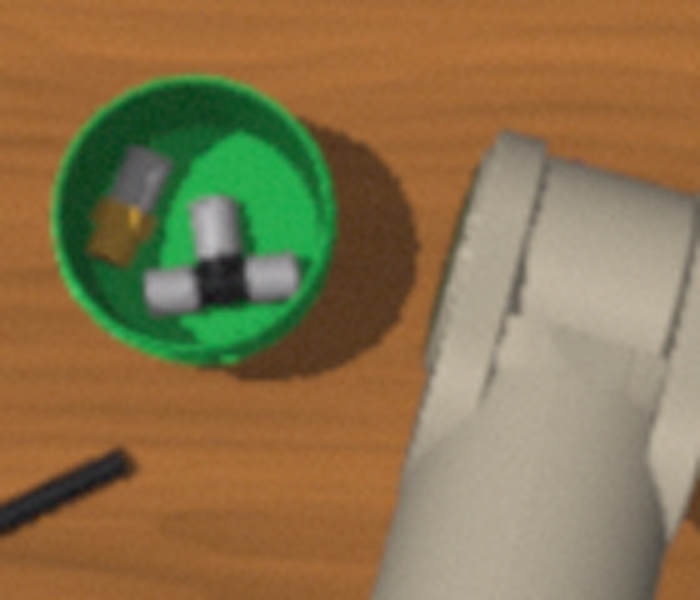

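The tub holds the tee at (220,260) and the adapter at (130,205), both lying flat. There is room for the elbow at the upper right.

>>> step_arm --moves '[[[0.7,-0.5,-2,-4,-8,10,0.4],[0.7,-0.5,-2,-4,-8,20,0.4],[0.7,-0.3,-1.5,-2,-6,25,0.4],[0.3,-0.2,-0.5,0,-2,25,0.4],[0,0,0,0,0,15,0.4]]]'

```text
time: 16.18
tool_pos: [0.4174, -0.1313, 0.0849]
tool_rot: [[-0.159, 0.987, 0.012], [0.987, 0.159, 0.004], [0.002, 0.012, -1.0]]
force: [0.5, 0.0, -0.2]
grip_width: 0.0514
```

```bash
python3 -c "
from h import *
plan((.4128,-.1325,.004),10,4)"
```

```text
t 16.18 pos [ 0.4174 -0.1313  0.0849] yaw 9.2 tilt [0.67 0.21] w 0.0514 F [ 0.5  0.  -0.2] dist 0.0811
[ 0.2 -0.  -0.2] [-0.2 -1.4 20.2]
[ 0.2 -0.  -0.2] [-0.1 -1.4 20.2]
[ 0.2 -0.  -0.2] [-0.1 -1.3 20.2]
[ 0.2 -0.  -0.2] [-0.1 -1.2 20.2]
```

>>> step_arm --moves '[[[0.3,0,-0.5,0,-3,20,0.4],[0.3,0,0,0,-2,22,0.4],[0,0,0,0,0,12,0.4],[0,0,0,0,0,0,0.4],[0,0,0,0,0,0,0.4]]]'

```text
time: 16.8
tool_pos: [0.4172, -0.1299, 0.031]
tool_rot: [[-0.156, 0.988, 0.007], [0.988, 0.156, 0.002], [0.001, 0.007, -1.0]]
force: [-0.1, -1.2, 0.3]
grip_width: 0.0514
```

```bash
python3 -c "
from h import *
cv2.imwrite('pics/b2.png',cv2.resize(arm.grab_frame('side')[150:250,260:380],None,fx=5,fy=5,interpolation=2))
plan((.4128,-.1325,.004),10,2)"
```

```text
t 16.85 pos [ 0.4172 -0.1298  0.0311] yaw 9.0 tilt [0.4  0.15] w 0.0513 F [1.3 1.  0.5] dist 0.0276
[ 0.2 -0.  -0.5] [-1.  -2.5 13.5]
[ 0.2 -0.  -0.5] [-1.  -2.5 13.5]
```

View pics/b2.png

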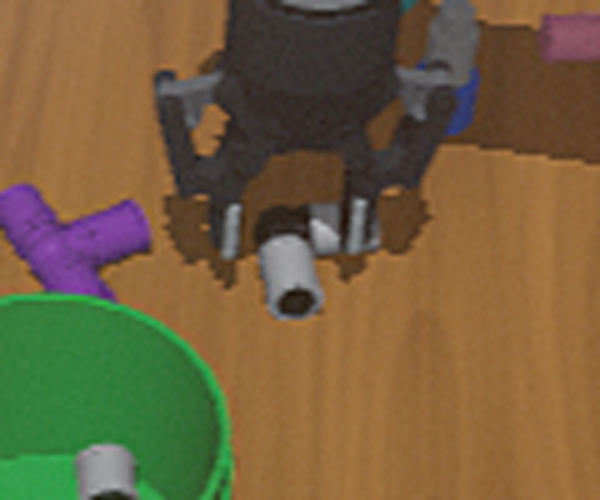

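>>> step_arm --moves '[[[0.2,0,-0.5,2,-4,0,0.4],[0.2,0,-0.5,0,-2,12,0.4],[0,0,0,0,0,13,0.4],[0,0,0,0,0,3,0.5],[0,0,0,0,0,0,1]]]'

```text
time: 17.48
tool_pos: [0.4112, -0.1284, 0.0017]
tool_rot: [[-0.175, 0.985, 0.001], [0.985, 0.175, 0.002], [0.002, 0.002, -1.0]]
force: [0.7, 0.6, 6.5]
grip_width: 0.0261
```

>>> step_arm --moves '[[[0,0,0,0,0,0,1],[0,0,0,0,0,0,1],[0,0,0,0,0,-20,1],[0,0,0,0,0,-35,1],[0,0,0,0,0,-35,1]]]'

```text
time: 18.1
tool_pos: [0.4093, -0.1292, 0.0924]
tool_rot: [[-0.173, 0.985, -0.005], [0.985, 0.173, 0.001], [0.001, -0.004, -1.0]]
force: [0.5, 1.4, -0.4]
grip_width: 0.0243
```

```bash
python3 -c "
from h import *
cv2.imwrite('pics/b3.png',cv2.resize(arm.grab_frame('side')[120:250,240:380],None,fx=4,fy=4,interpolation=2))
plan((.4128,-.1325,.17),10,5)"
```

```text
t 18.15 pos [ 0.4114 -0.1305  0.0961] yaw 9.8 tilt [0.02 0.02] w 0.0237 F [ 3.5 -2.8  2.2] dist 0.074
[ 0. -0. -0.] [ -0.4   0.2 -14.8]
[ 0. -0. -0.] [ -0.4   0.2 -14.8]
[ 0. -0. -0.] [ -0.4   0.2 -14.8]
[ 0. -0. -0.] [ -0.4   0.2 -14.8]
[ 0. -0. -0.] [ -0.4   0.2 -14.8]
```

View pics/b3.png

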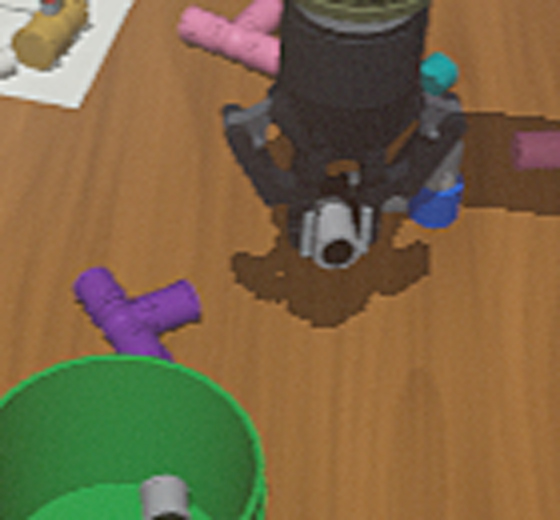

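>>> step_arm --moves '[[[0,0,0,0,0,-20,1],[0,0,0,0,0,-35,1],[0,0,0,0,0,-20,1],[0,0,0,0,0,-5,1],[0,0,0,0,0,0,1]]]'

```text
time: 18.77
tool_pos: [0.4115, -0.1305, 0.1784]
tool_rot: [[-0.17, 0.985, 0.003], [0.985, 0.17, 0.003], [0.002, 0.003, -1.0]]
force: [0.0, -0.1, -1.2]
grip_width: 0.0241
```

```bash
cat > look.py <<'E'
from h import *
for n in("side","top"):
    im=arm.grab_frame(n);cv2.imwrite(f"pics/cur_{n}.png",im)
    hs=cv2.cvtColor(im,cv2.COLOR_BGR2HSV);g=cv2.inRange(hs,(45,90,30),(80,255,255));k,l,st,c=cv2.connectedComponentsWithStats(g)
    e=proj(n,(.507,.049,.06));i=min((i for i in range(1,k) if st[i,4]>500),key=lambda i:np.hypot(*(c[i]-e)))
    print(n,st[i],rimfit(n,im,st[i,:4],.105,.075))
E
python3 look.py; python3 -c "
from h import *
plan((.535,.050,.18),9,9)"
```

```text
side [ 232  208   75   85 4568] (array([0.51288719, 0.0548093 ]), array([0.51334962, 0.05261458, 0.07325399]), 16, np.float64(0.0006811440066402895))
top [ 200  185   57   58 1957] (array([0.51216533, 0.05205287]), array([0.51314505, 0.05265236, 0.07412164]), 15, np.float64(0.0004335977370706122))
t 18.88 pos [ 0.4111 -0.1305  0.178 ] yaw 9.8 tilt [0.09 0.12] w 0.0241 F [ 0.3 -0.3 -1.3] dist 0.219
[ 0.  -0.   0.1] [17.4 17.  -0.2]
[ 0.  -0.   0.1] [17.4 17.  -0.2]
[ 0.  -0.   0.1] [17.5 16.9 -0.2]
[ 0.  -0.   0.1] [17.5 16.9 -0.2]
[ 0.  -0.   0.1] [17.5 16.9 -0.2]
[ 0.  -0.   0.1] [17.6 16.8 -0.2]
[ 0.  -0.   0.1] [17.6 16.8 -0.2]
[ 0.  -0.   0.1] [17.6 16.8 -0.2]
[ 0.  -0.   0.1] [17.6 16.8 -0.2]
```

>>> step_arm --moves '[[[0,0,0,14,14,0,1],[0,0,0,22,22,0,1],[0,0,0,24,24,0,1],[0,0,0,24,24,0,1],[0,0,0,24,24,0,1]]]'

```text
time: 19.5
tool_pos: [0.5014, 0.0007, 0.1741]
tool_rot: [[-0.168, 0.986, -0.003], [0.986, 0.168, 0.002], [0.003, -0.003, -1.0]]
force: [0.3, -0.6, -0.4]
grip_width: 0.0239
```

```bash
python3 -c "
from h import *
plan((.540,.052,.18),9,2)"
```

```text
t 19.5 pos [0.5014 0.0007 0.1741] yaw 9.7 tilt [-0.19  0.11] w 0.0239 F [ 0.3 -0.6 -0.4] dist 0.0645
[-0.1 -0.1  0.3] [22.1 23.4 -3. ]
[-0.1 -0.1  0.3] [22.2 23.2 -3. ]
```

>>> step_arm --moves '[[[0,0,0,20,20,0,1],[0,0,0,12,12,0,1],[0,0,0,4,4,5,1],[0,0,0,0,0,10,1],[0,0,0,0,0,10,1]]]'

```text
time: 20.12
tool_pos: [0.5314, 0.0475, 0.1436]
tool_rot: [[-0.173, 0.985, -0.008], [0.985, 0.173, -0.002], [-0.0, -0.008, -1.0]]
force: [-0.1, -0.7, -0.7]
grip_width: 0.0244
```

```bash
python3 -c "
from h import *
plan((.540,.052,.045),9,4)"
```

```text
t 20.12 pos [0.5314 0.0475 0.1436] yaw 10.0 tilt [-0.48 -0.09] w 0.0244 F [-0.1 -0.7 -0.7] dist 0.0991
[-0.1  0.   0.2] [ 0.7  2.5 24.6]
[-0.1  0.   0.2] [ 0.7  2.5 24.6]
[-0.1  0.   0.2] [ 0.8  2.4 24.6]
[-0.1  0.   0.2] [ 0.8  2.3 24.6]
```

>>> step_arm --moves '[[[0,0,0,1,4,15,1],[0,0,0,1,3,28,1],[0,0,0,0,0,28,1],[0,0,0,0,0,18,1],[0,0,0,0,0,4,1]]]'

```text
time: 20.75
tool_pos: [0.5352, 0.0485, 0.0447]
tool_rot: [[-0.169, 0.986, -0.011], [0.986, 0.169, -0.0], [0.002, -0.011, -1.0]]
force: [-5.2, 0.7, 4.4]
grip_width: 0.0241
```

```bash
python3 -c "
from h import *
cv2.imwrite('pics/b4.png',cv2.resize(arm.grab_frame('side')[160:300,200:360],None,fx=4,fy=4,interpolation=2))
plan((.538,.052,.045),10,1)"
```

```text
t 20.8 pos [0.5351 0.0485 0.0446] yaw 9.7 tilt [-0.66 -0.01] w 0.0242 F [-6.1  0.2 -0.1] dist 0.0046
[-0.7 -0.1 -0.3] [ 3.   3.5 -0.4]
```

View pics/b4.png

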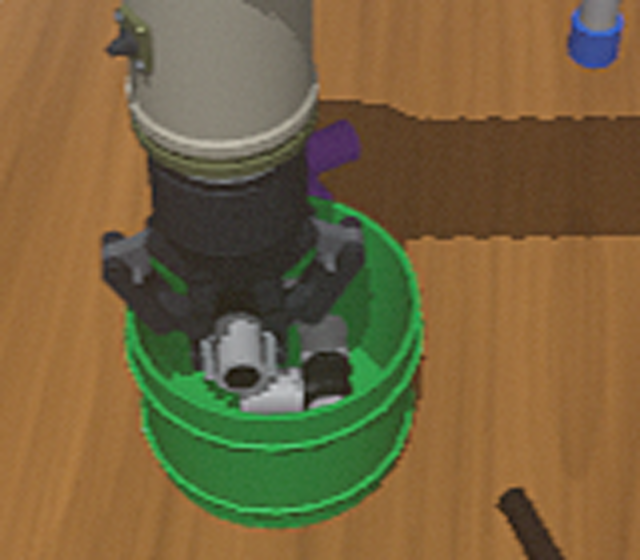

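The gripper's left linkage is leaning on the tub rim at about (130,300), with a force of 6 N. I'll back off towards -x and let go.

>>> step_arm --moves '[[[0,0,0,0,-6,-4,1],[0,0,0,0,0,0,1],[0,0,0,0,0,0,0.8],[0,0,0,0,0,0,0.65],[0,0,0,0,0,0,0.65]]]'

```text
time: 21.42
tool_pos: [0.531, 0.0472, 0.0508]
tool_rot: [[-0.168, 0.986, -0.007], [0.986, 0.168, 0.001], [0.002, -0.007, -1.0]]
force: [-0.2, 0.4, -0.0]
grip_width: 0.0296
```

>>> step_arm --moves '[[[0,0,0,0,0,-20,0.65],[0,0,0,0,0,-40,0.65],[0,0,0,0,0,-45,0.65],[0,0,0,0,0,-45,0.5],[0,0,0,0,0,-30,0.4]]]'

```text
time: 22.05
tool_pos: [0.5311, 0.0454, 0.2395]
tool_rot: [[-0.165, 0.986, -0.009], [0.986, 0.165, -0.001], [0.0, -0.009, -1.0]]
force: [0.5, 0.1, -0.4]
grip_width: 0.0512
```

```bash
python3 -c "
from h import *
plan((.511,.287,.23),20,6)"
```

```text
t 22.05 pos [0.5311 0.0454 0.2395] yaw 9.5 tilt [-0.5  -0.07] w 0.0512 F [ 0.5  0.1 -0.4] dist 0.2426
[-0.1 -0.  -1.7] [40.3  3.4  1.6]
[-0.1 -0.  -1.7] [40.1  4.6  1.6]
[-0.1 -0.  -1.7] [40.   5.8  1.6]
[-0.1 -0.  -1.7] [39.8  7.   1.6]
[-0.1 -0.  -1.7] [39.6  8.2  1.6]
[-0.1 -0.  -1.7] [39.3  9.4  1.6]
```

>>> step_arm --moves '[[[0,0,-1,34,3,0,0.4],[0,0,-1,42,5,0,0.4],[0,0,-1,42,6,2,0.4],[0,0,-1,42,6,2,0.4],[0,0,-1,40,7,4,0.4]]]'

```text
time: 22.68
tool_pos: [0.5214, 0.2454, 0.2441]
tool_rot: [[-0.24, 0.971, 0.005], [0.971, 0.24, 0.004], [0.003, 0.006, -1.0]]
force: [0.4, 0.3, 0.5]
grip_width: 0.0514
```

>>> step_arm --moves '[[[0,0,0,22,4,10,0.4],[0,0,0,6,0,20,0.4],[0,0,0,0,0,25,0.4],[0,0,0,0,0,15,0.4],[0,0,0,0,0,4,0.4]]]'

```text
time: 23.3
tool_pos: [0.5192, 0.2756, 0.1705]
tool_rot: [[-0.241, 0.971, 0.008], [0.971, 0.241, 0.003], [0.001, 0.008, -1.0]]
force: [-0.4, -0.4, 0.2]
grip_width: 0.0513
```

```bash
python3 look.py; python3 -c "
from h import *
t=cv2.imread('pics/cur_top.png');s=cv2.imread('pics/cur_side.png')
cv2.imwrite('pics/c1.png',np.hstack([cv2.resize(t[170:260,120:270],(600,360)),]))
cv2.imwrite('pics/c1s.png',cv2.resize(s[190:420,180:340],(480,690))[:600])
plan((.511,.287,.049),15,4)"
```

```text
side [ 275  210   31   67 1221] (array([0.51529695, 0.0551672 ]), array([0.51088063, 0.05044281, 0.06898741]), 9, np.float64(0.0005208073394162335))
top [ 200  185   58   57 1715] (array([0.5135544 , 0.05158883]), array([0.51433731, 0.05196297, 0.07433559]), 13, np.float64(0.0005575348813304101))
t 23.4 pos [0.5195 0.2758 0.1711] yaw 13.9 tilt [0.49 0.22] w 0.0516 F [ 0.4  0.7 -0.5] dist 0.123
[ 0.1 -0.  -0.3] [ 3.2 -1.7 30.5]
[ 0.1 -0.  -0.3] [ 3.2 -1.6 30.5]
[ 0.1 -0.  -0.3] [ 3.2 -1.5 30.5]
[ 0.1 -0.  -0.3] [ 3.2 -1.4 30.5]
```

View pics/c1.png

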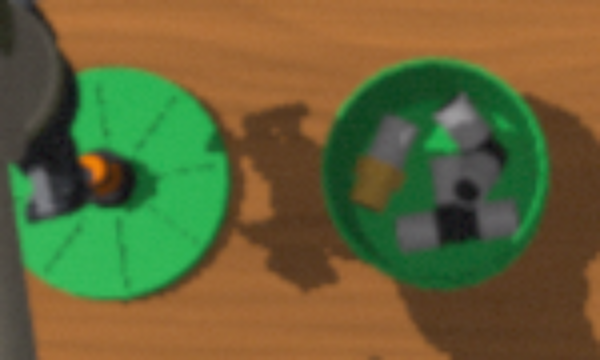

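View pics/c1s.png

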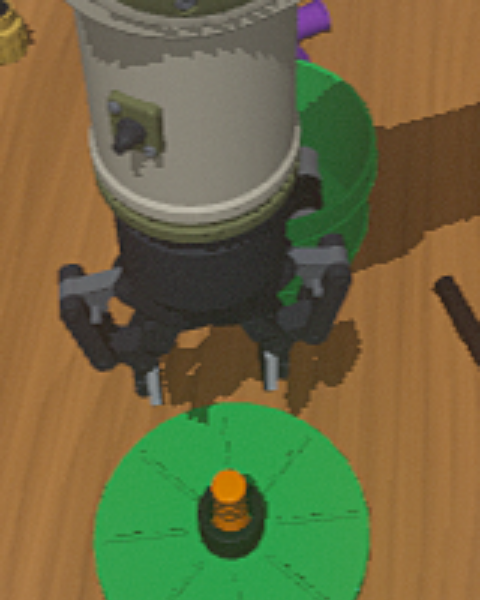

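All three parts are in the tub: the elbow leans on the tee's branch and everything is well below the rim. The knob stands free, with the gripper a little short of it. I'll centre the gripper and go down.

>>> step_arm --moves '[[[0.2,0,-0.5,7,-4,15,0.5],[0.2,0,-0.5,5,-3,30,0.5],[0,0,0,1,0,25,0.5],[0,0,0,0,0,10,0.5],[0,0,0,0,0,0,0.5]]]'

```text
time: 24.02
tool_pos: [0.5099, 0.2893, 0.0898]
tool_rot: [[-0.26, 0.966, 0.004], [0.966, 0.26, 0.005], [0.004, 0.005, -1.0]]
force: [0.8, -0.4, 1.0]
grip_width: 0.0429
```

```bash
python3 -c "
from h import *
cv2.imwrite('pics/c2.png',cv2.resize(arm.grab_frame('side')[280:420,180:340],None,fx=4,fy=4,interpolation=2))
plan((.511,.287,.049),15,3)"
```

```text
t 24.07 pos [0.5103 0.2894 0.0903] yaw 15.1 tilt [0.27 0.33] w 0.0428 F [-0.9  0.3  0. ] dist 0.0414
[ 0.1 -0.1  0. ] [-0.9 -0.  13.8]
[ 0.1 -0.1  0. ] [-0.9 -0.  13.8]
[ 0.1 -0.1  0. ] [-0.9  0.  13.8]
```

View pics/c2.png

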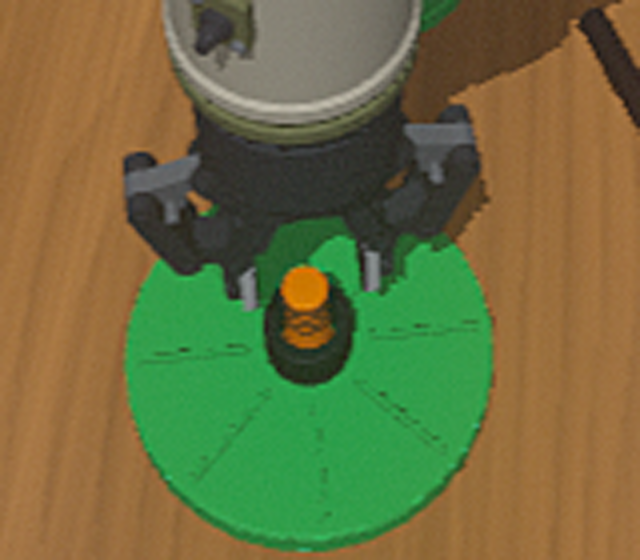

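The knob at (305,290) sits midway between the pads. Down to just above the collar, then grip.

>>> step_arm --moves '[[[0,0,0,-2,0,10,0.5],[0,0,0,-1,0,16,0.5],[0,0,0,0,0,11,0.5],[0,0,0,0,0,3,0.5],[0,0,0,0,0,0,0.5]]]'

```text
time: 24.7
tool_pos: [0.5123, 0.2867, 0.0489]
tool_rot: [[-0.259, 0.966, 0.007], [0.966, 0.259, 0.007], [0.005, 0.008, -1.0]]
force: [0.9, 0.2, 0.5]
grip_width: 0.0429
```

```bash
python3 -c "
from h import *
plan((.511,.287,.049),15,1)"
```

```text
t 24.7 pos [0.5123 0.2867 0.0489] yaw 15.0 tilt [0.38 0.41] w 0.0429 F [0.9 0.2 0.5] dist 0.0014
[ 0.5 -0.3  0. ] [ 0.6 -1.2 -0.1]
```

>>> step_arm --moves '[[[0.5,-0.3,0,0,0,0,0.7],[0,0,0,0,0,0,1],[0,0,0,0,0,0,1],[0,0,0,0,0,0,1],[0,0,0,0,0,-10,1]]]'

```text
time: 25.32
tool_pos: [0.5118, 0.2867, 0.059]
tool_rot: [[-0.259, 0.966, -0.002], [0.966, 0.259, -0.001], [-0.001, -0.002, -1.0]]
force: [-0.6, 0.4, -2.6]
grip_width: 0.0183
```

```bash
python3 -c "
from h import *
plan((.511,.287,.26),15,5)"
```

```text
t 25.32 pos [0.5118 0.2867 0.059 ] yaw 15.0 tilt [-0.12 -0.08] w 0.0183 F [-0.6  0.4 -2.6] dist 0.201
[-0.  0.  0.] [  0.1  -0.2 -40.2]
[-0.  0.  0.] [  0.1  -0.2 -40.2]
[-0.  0.  0.] [  0.1  -0.2 -40.2]
[-0.  0.  0.] [  0.1  -0.2 -40.2]
[-0.  0.  0.] [  0.1  -0.2 -40.2]
```

>>> step_arm --moves '[[[0,0,0,0,0,-25,1],[0,0,0,0,0,-35,1],[0,0,0,0,0,-35,1],[0,0,0,0,0,-30,1],[0,0,0,0,0,-15,1]]]'

```text
time: 25.95
tool_pos: [0.511, 0.2857, 0.2043]
tool_rot: [[-0.258, 0.966, -0.004], [0.966, 0.258, -0.003], [-0.002, -0.005, -1.0]]
force: [0.0, -0.9, -4.4]
grip_width: 0.0183
```

```bash
python3 look.py; python3 -c "
from h import *
s=cv2.imread('pics/cur_side.png')
cv2.imwrite('pics/c3s.png',cv2.resize(s[150:420,160:380],(480,590)))
plan((.514,.052,.215),15,8)"
```

```text
side [281 211  25  61 935] (array([0.51517714, 0.05542438]), array([0.50895295, 0.04944341, 0.06688116]), 8, np.float64(0.0006436754990271466))
top [ 200  185   58   57 1725] (array([0.51371408, 0.05162011]), array([0.51395818, 0.05173583, 0.07479214]), 17, np.float64(0.00044247014618553805))
t 26.05 pos [0.5113 0.2859 0.204 ] yaw 15.0 tilt [-0.2  -0.14] w 0.0184 F [-0.1 -0.2 -3.6] dist 0.2342
[-0.  0. -0.] [-28.3  -7.2  -1.3]
[-0.  0. -0.] [-28.3  -7.2  -1.3]
[-0.  0. -0.] [-28.3  -7.2  -1.3]
[-0.  0. -0.] [-28.3  -7.2  -1.3]
[-0.  0. -0.] [-28.3  -7.2  -1.3]
[-0.  0. -0.] [-28.3  -7.2  -1.3]
[-0.  0. -0.] [-28.3  -7.2  -1.4]
[-0.  0. -0.] [-28.3  -7.2  -1.4]
```

View pics/c3s.png

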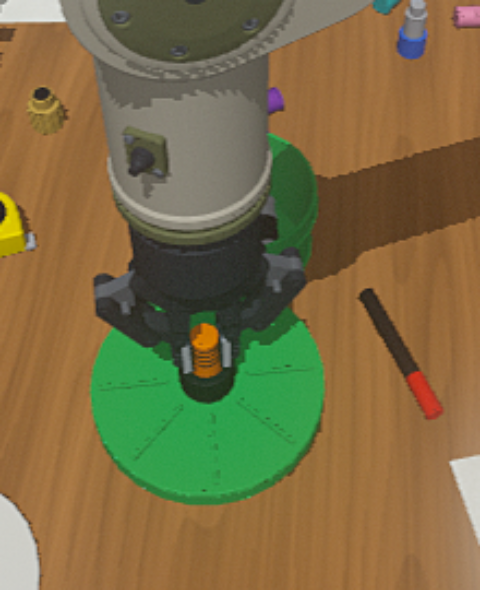

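>>> step_arm --moves '[[[0,0,0,-18,-5,-3,1],[0,0,0,-26,-7,-3,1],[0,0,0,-30,-8,-2,1],[0,0,0,-30,-8,-1,1],[0,0,0,-30,-8,-1,1]]]'

```text
time: 26.68
tool_pos: [0.5078, 0.1358, 0.21]
tool_rot: [[-0.257, 0.966, -0.011], [0.966, 0.257, -0.008], [-0.005, -0.013, -1.0]]
force: [0.1, 0.2, -2.0]
grip_width: 0.0186
```

```bash
python3 -c "
from h import *
plan((.514,.0525,.215),15,4)"
```

```text
t 26.68 pos [0.5078 0.1358 0.21  ] yaw 14.9 tilt [-0.64 -0.47] w 0.0186 F [ 0.1  0.2 -2. ] dist 0.0837
[-0.2  0.1 -0. ] [-20.5  -3.9  -1.1]
[-0.2  0.1 -0. ] [-20.5  -3.9  -1.1]
[-0.2  0.1 -0. ] [-20.5  -3.9  -1.2]
[-0.2  0.1 -0. ] [-20.5  -3.9  -1.2]
```

>>> step_arm --moves '[[[-0.3,0.2,0,-24,-5,-1,1],[-0.3,0.2,0,-20,-4,-1,1],[-0.2,0.1,0,-15,-3,0,1],[0,0,0,-8,-2,0,1],[0,0,0,-2,0,0,1]]]'

```text
time: 27.3
tool_pos: [0.5082, 0.0514, 0.2098]
tool_rot: [[-0.244, 0.97, -0.005], [0.97, 0.245, 0.004], [0.005, -0.004, -1.0]]
force: [0.9, 0.2, -3.1]
grip_width: 0.0184
```

```bash
python3 -c "
from h import *
s=arm.grab_frame('side');cv2.imwrite('pics/c4.png',cv2.resize(s[130:310,180:380],None,fx=3,fy=3,interpolation=2))
plan((.514,.0525,.165),15,4)"
```

```text
t 27.35 pos [0.5083 0.0515 0.2098] yaw 14.2 tilt [-0.27  0.2 ] w 0.0181 F [-0.4 -0.1 -3.2] dist 0.0452
[-0.1 -0.1 -0.2] [-0.2  1.5 11.2]
[-0.1 -0.1 -0.2] [-0.2  1.5 11.2]
[-0.1 -0.1 -0.2] [-0.2  1.5 11.2]
[-0.1 -0.1 -0.2] [-0.1  1.5 11.2]
```

View pics/c4.png

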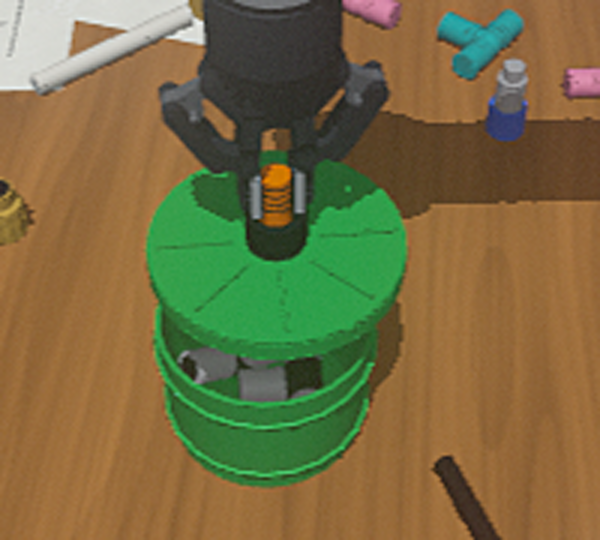

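>>> step_arm --moves '[[[-0.2,-0.2,-0.5,-1,6,4,1],[0,0,0,0,2,8,1],[0,0,0,0,0,10,1],[0,0,0,0,0,8,1],[0,0,0,0,0,4,1]]]'

```text
time: 27.98
tool_pos: [0.5166, 0.0556, 0.1724]
tool_rot: [[-0.259, 0.966, -0.002], [0.966, 0.259, -0.0], [0.0, -0.002, -1.0]]
force: [0.6, 0.0, -2.5]
grip_width: 0.0179
```

```bash
python3 -c "
from h import *
s=arm.grab_frame('side');cv2.imwrite('pics/c5.png',cv2.resize(s[130:310,180:380],None,fx=3,fy=3,interpolation=2))
t=arm.grab_frame('top');cv2.imwrite('pics/c5t.png',cv2.resize(t[170:260,180:290],None,fx=5,fy=5,interpolation=2))
plan((.514,.0525,.165),15,2)"
```

```text
t 28.07 pos [0.5166 0.0556 0.1726] yaw 15.0 tilt [-0.1 -0. ] w 0.018 F [ 0.9 -0.5 -2.7] dist 0.0086
[-0. -0. -0.] [-1.1 -1.6  3.8]
[-0. -0. -0.] [-1.1 -1.6  3.8]
```

View pics/c5.png

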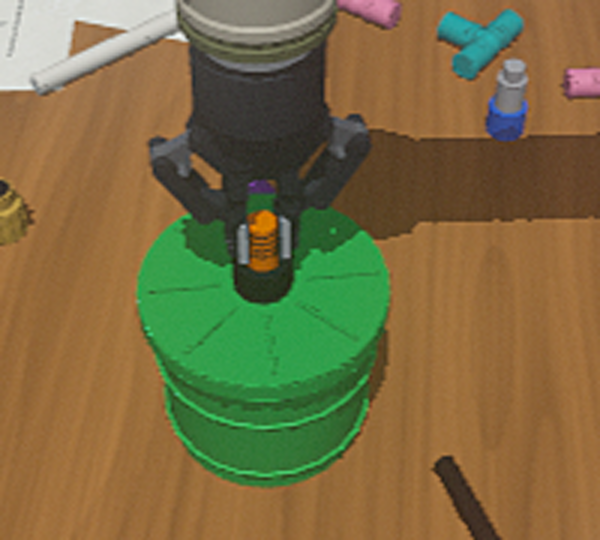

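View pics/c5t.png

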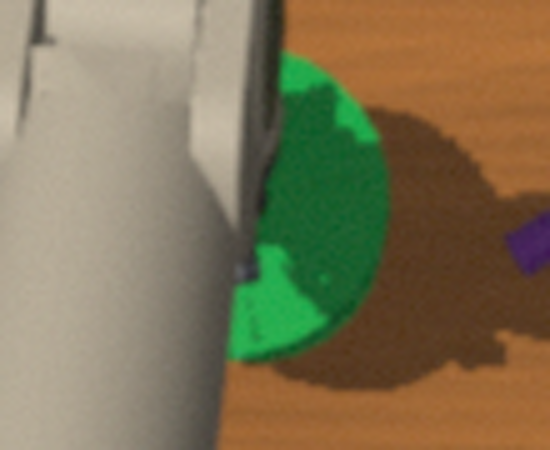

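>>> step_arm --moves '[[[0,0,0,-3,-3,0,1],[0,0,0,0,-1,2,1],[0,0,0,0,0,3,1],[0,0,0,0,0,2,1],[0,0,0,0,0,0,1]]]'

```text
time: 28.7
tool_pos: [0.5137, 0.0512, 0.166]
tool_rot: [[-0.258, 0.966, -0.0], [0.966, 0.258, 0.001], [0.001, 0.0, -1.0]]
force: [0.2, 0.2, -3.6]
grip_width: 0.018
```

```bash
python3 -c "
from h import *
s=arm.grab_frame('side');cv2.imwrite('pics/c6.png',s)
z=arm.observe()['tool_pos'][2]-.029
# near edge of cover top / tub foot columns
hs=cv2.cvtColor(s,cv2.COLOR_BGR2HSV);g=cv2.inRange(hs,(45,90,30),(80,255,255))
for r in range(205,300,5):
    c=np.where(g[r,200:340])[0]
    if len(c): print(r,c.min()+200,c.max()+200,(c.min()+c.max())/2+200)
print(z,proj('side',(.514,.0525,0)),proj('side',(.514,.0525,z)))
plan((.514,.0525,.142),15,4)"
```

```text
205 239 300 269.5
210 234 304 269.0
215 231 307 269.0
220 229 309 269.0
225 228 310 269.0
230 228 310 269.0
235 229 309 269.0
240 230 308 269.0
245 232 306 269.0
250 232 304 268.0
255 234 302 268.0
260 235 302 268.5
265 235 302 268.5
270 237 300 268.5
275 240 297 268.5
280 243 293 268.0
285 248 289 268.5
290 257 279 268.0
0.13708597085735974 (np.float64(268.8601402956696), np.float64(265.05448637903345)) (np.float64(268.1779400719509), np.float64(224.17609127810567))
t 28.75 pos [0.5137 0.0512 0.1661] yaw 15.0 tilt [-0.01  0.05] w 0.0184 F [-0.  -0.5 -3.4] dist 0.0241
[ 0. -0. -0.] [0.3 0.1 6. ]
[ 0. -0. -0.] [0.3 0.1 6. ]
[ 0. -0. -0.] [0.3 0.1 6. ]
[ 0. -0. -0.] [0.3 0.1 6. ]
```

>>> step_arm --moves '[[[0,0,0,1,2,3,1],[0,0,0,0,0,6,1],[0,0,0,0,0,6,1],[0,0,0,0,0,4,1],[0,0,0,0,0,2,1]]]'

```text
time: 29.38
tool_pos: [0.5155, 0.0529, 0.1434]
tool_rot: [[-0.258, 0.966, -0.0], [0.966, 0.258, 0.001], [0.001, -0.0, -1.0]]
force: [0.1, 0.2, -2.7]
grip_width: 0.0178
```

```bash
python3 -c "
from h import *
plan((.5155,.0525,.142),15,2)"
```

```text
t 29.38 pos [0.5155 0.0529 0.1434] yaw 15.0 tilt [-0.02  0.03] w 0.0178 F [ 0.1  0.2 -2.7] dist 0.0015
[-0. -0. -0.] [-0.2 -0.1  0.7]
[-0. -0. -0.] [-0.2 -0.1  0.7]
```

>>> step_arm --moves '[[[0,0,0,0,0,1,1],[0,0,0,0,0,1,1],[0,0,0,0,0,0.5,1],[0,0,0,0,0,0,1],[0,0,0,0,0,0,1]]]'

```text
time: 30.0
tool_pos: [0.5158, 0.0529, 0.1428]
tool_rot: [[-0.258, 0.966, 0.0], [0.966, 0.258, 0.002], [0.002, 0.001, -1.0]]
force: [-0.3, 0.9, -2.0]
grip_width: 0.0185
```

```bash
python3 -c "
from h import *
s=arm.grab_frame('side');cv2.imwrite('pics/c7.png',cv2.resize(s[160:310,190:350],None,fx=4,fy=4,interpolation=2))
plan((.5155,.0525,.142),15,1)"
```

```text
t 30.05 pos [0.5158 0.0529 0.1428] yaw 15.0 tilt [0.01 0.13] w 0.0185 F [ 0.1  0.7 -2.1] dist 0.0009
[ 0.  -0.1 -0. ] [-0.3 -0.4  0.8]
```

View pics/c7.png

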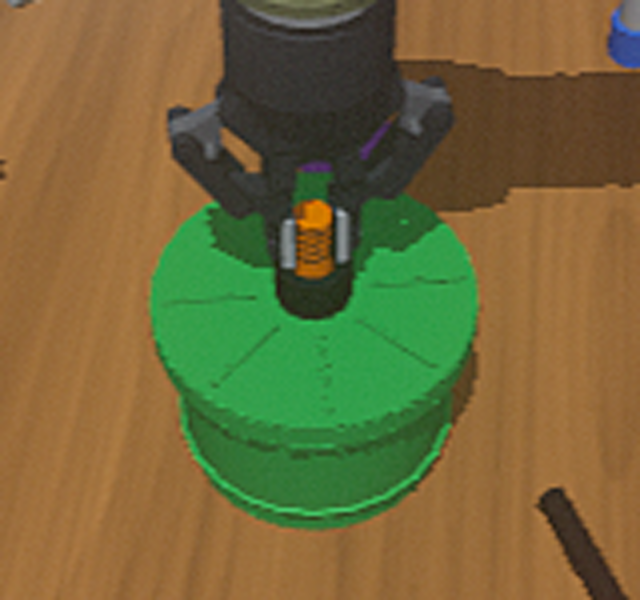

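>>> step_arm --moves '[[[0,0,0,0,0,2,1],[0,0,0,0,0,2,1],[0,0,0,0,0,2,1],[0,0,0,0,0,2,1],[0,0,0,0,0,0,1]]]'

```text
time: 30.68
tool_pos: [0.5162, 0.053, 0.1431]
tool_rot: [[-0.258, 0.966, -0.0], [0.966, 0.258, 0.009], [0.009, 0.002, -1.0]]
force: [0.0, -1.4, -2.7]
grip_width: 0.0183
```

>>> step_arm --moves '[[[0,-0.5,0,0,0,0,1],[0,0,0,0,0,4,1],[0,0,0,0,0,4,1],[0,0,0,0,0,4,1],[0,0,0,0,0,4,1]]]'

```text
time: 31.3
tool_pos: [0.5169, 0.0531, 0.1424]
tool_rot: [[-0.258, 0.966, 0.001], [0.966, 0.258, 0.012], [0.011, 0.004, -1.0]]
force: [-25.6, -0.6, 50.4]
grip_width: 0.0185
```

```bash
python3 -c "
from h import *
s=arm.grab_frame('side');cv2.imwrite('pics/c8.png',s)
hs=cv2.cvtColor(s,cv2.COLOR_BGR2HSV);g=cv2.inRange(hs,(45,90,30),(80,255,255))
c=np.where(g[:,268])[0];print(c.min(),c.max())
for z in(.110,.113,.116): print(z,[proj('side',(.5145+.083*np.cos(a),.0525+.083*np.sin(a),z)) for a in (np.pi/2,)], [proj('side',(.5145,.0525+.083,z-.018))])
plan((.5155,.0525,.142),15,1)"
```

```text
203 291
0.11 [(np.float64(263.458863294729), np.float64(266.8811545055992))] [(np.float64(263.6360544035857), np.float64(272.3728824418041))]
0.113 [(np.float64(263.42877869025114), np.float64(265.9487349055039))] [(np.float64(263.6069111414281), np.float64(271.46963809745887))]
0.116 [(np.float64(263.3985327690084), np.float64(265.011315574948))] [(np.float64(263.5776140840778), np.float64(270.56162714060565))]
t 31.35 pos [0.517  0.0531 0.1424] yaw 14.9 tilt [0.08 0.7 ] w 0.0182 F [-25.4  -0.9  50.8] dist 0.0016
[ 0.3 -0.7 -0.1] [-0.2 -1.6  0.4]
```

>>> step_arm --moves '[[[0,0,0,0,-1,0,1],[0,0,0,0,0,0,1],[0,0,0,0,0,0,0.9],[0,0,0,0,0,0,0.75],[0,0,0,0,0,0,0.6]]]'

```text
time: 31.98
tool_pos: [0.5167, 0.0533, 0.1426]
tool_rot: [[-0.258, 0.966, 0.003], [0.966, 0.258, 0.012], [0.011, 0.006, -1.0]]
force: [-0.2, 0.0, -0.0]
grip_width: 0.034
```

```bash
python3 -c "
from h import *
s=arm.grab_frame('side');cv2.imwrite('pics/c9.png',cv2.resize(s[160:310,190:350],None,fx=5,fy=4,interpolation=2))
plan((.5155,.0525,.142),15,1)"
```

```text
t 32.02 pos [0.5167 0.0533 0.1426] yaw 15.0 tilt [0.17 0.67] w 0.0342 F [0.6 0.4 0.6] dist 0.0015
[ 0.3 -0.6 -0. ] [-0.5 -1.3  0.6]
```

View pics/c9.png

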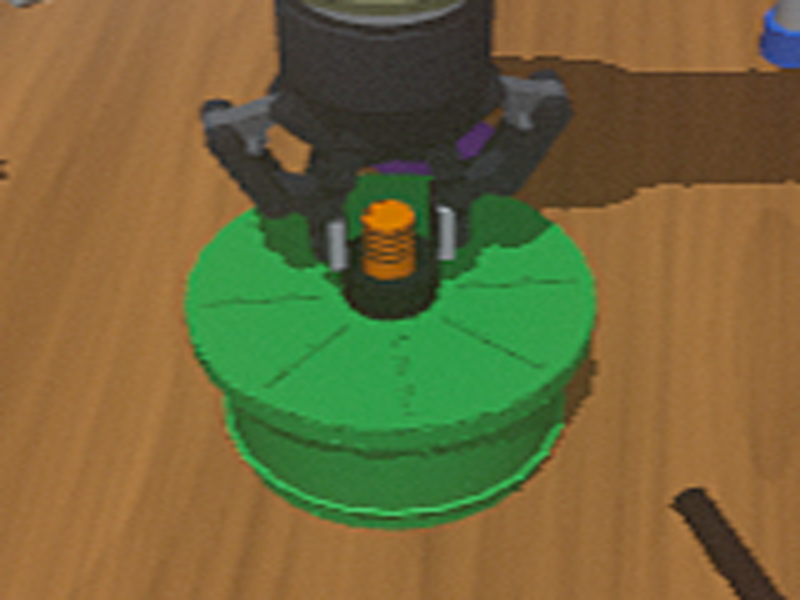

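>>> step_arm --moves '[[[0.3,-0.6,0,0,0,0,0.45],[0,0,0,0,0,-15,0.4],[0,0,0,0,0,-35,0.4],[0,0,0,0,0,-35,0.4],[0,0,0,10,0,-10,0.4]]]'

```text
time: 32.65
tool_pos: [0.5141, 0.062, 0.2426]
tool_rot: [[-0.256, 0.967, 0.001], [0.967, 0.256, -0.002], [-0.002, 0.0, -1.0]]
force: [-0.0, 0.7, -0.1]
grip_width: 0.0512
```

>>> step_arm --moves '[[[0,0,0,38,8,0,0.4],[0,0,0,50,10,0,0.4],[0,0,0,50,12,0,0.4],[0,0,0,35,8,0,0.4],[0,0,0,10,0,0,0.4]]]'

```text
time: 33.28
tool_pos: [0.5027, 0.256, 0.2445]
tool_rot: [[-0.255, 0.967, 0.003], [0.967, 0.255, 0.001], [-0.0, 0.003, -1.0]]
force: [-0.3, 0.0, -0.6]
grip_width: 0.0512
```

```bash
python3 -c "
from h import *
s=arm.grab_frame('side');t=arm.grab_frame('top')
cv2.imwrite('pics/d1s.png',s);cv2.imwrite('pics/d1t.png',t)
cv2.imwrite('pics/d1sz.png',cv2.resize(s[170:310,190:350],None,fx=5,fy=4,interpolation=2));cv2.imwrite('pics/d1tz.png',cv2.resize(t[165:265,160:290],None,fx=5,fy=5,interpolation=2))
plan((.5155,.0525,.142),15,1)"
```

```text
t 33.38 pos [0.5031 0.254  0.2447] yaw 14.7 tilt [0.15 0.03] w 0.0512 F [-0.2  0.3 -0.6] dist 0.2265
[ 0.2  0.  -0.3] [-198.   -39.4  102.6]
```

View pics/d1sz.png

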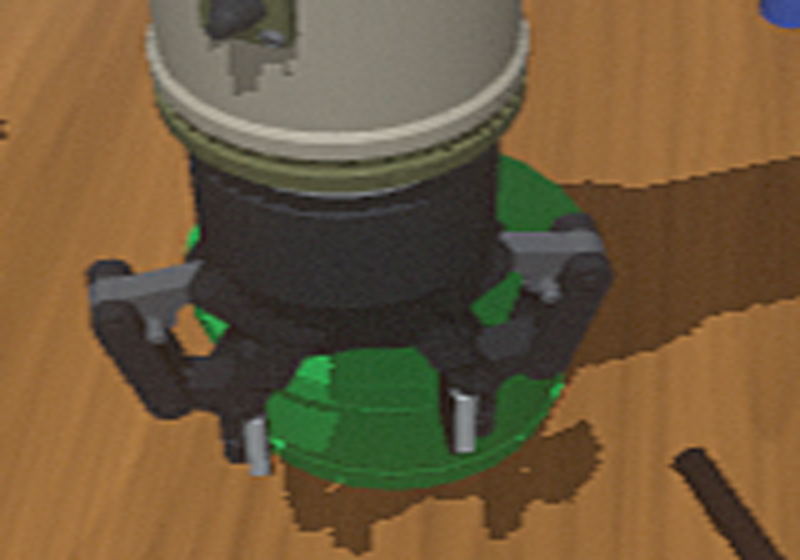

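View pics/d1tz.png

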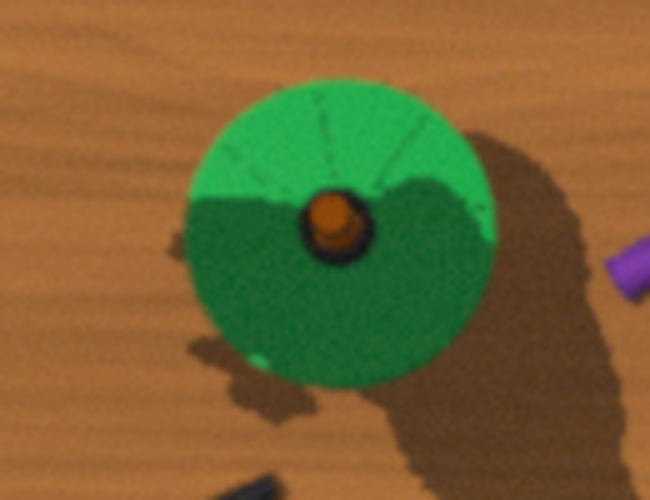

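```bash
python3 -c "
from h import *
t=cv2.imread('pics/d1t.png')
hs=cv2.cvtColor(t,cv2.COLOR_BGR2HSV);g=cv2.inRange(hs,(45,90,30),(80,255,255));k,l,st,c=cv2.connectedComponentsWithStats(g)
i=min((i for i in range(1,k) if st[i,4]>500),key=lambda i:np.hypot(*(c[i]-[228,210])))
print(rimfit('top',t,st[i,:4],.113,.083), rimfit('top',t,st[i,:4],.113,.083,False))
kt=(160+329.5/5-.5,165+213.5/5-.5)
print(onz('top',*kt,.171))
ks=(190+388.5/5-.5,160+216/4-.5)
print(tri(ks,kt), proj('side',(.5147,.0525,.171)), ks)
"
```

```text
(array([0.51433788, 0.05230831]), array([0.51573888, 0.05287402, 0.08181039]), 15, np.float64(0.0006697044979397683)) (array([0.51497812, 0.05223443]), array([0.51497651, 0.05221701, 0.08243215]), 33, np.float64(0.0005953522127963069))
[0.51553521 0.05343122 0.171     ]
(array([0.51560053, 0.05358735, 0.16938703]), np.float64(0.0003910401946451463)) (np.float64(267.61901654092827), np.float64(212.5226967041884)) (267.2, 213.5)
```

```bash
python3 -c "
from h import *
print(onz('top',160+337.5/5-.5,165+228/5-.5,.139))
plan((.515,.053,.235),15,6)"
```

```text
[0.51326035 0.05191529 0.139     ]
t 33.38 pos [0.5031 0.254  0.2447] yaw 14.7 tilt [0.15 0.03] w 0.0512 F [-0.2  0.3 -0.6] dist 0.2016
[ 0.   0.  -0.1] [-32.9  -6.6   1.6]
[ 0.   0.  -0.1] [-32.9  -6.6   1.6]
[ 0.   0.  -0.1] [-32.9  -6.6   1.6]
[ 0.   0.  -0.1] [-32.9  -6.7   1.6]
[ 0.   0.  -0.1] [-32.9  -6.7   1.6]
[ 0.   0.  -0.1] [-32.9  -6.7   1.6]
```

>>> step_arm --moves '[[[0,0,0,-24,-5,0,0.3],[0,0,0,-36,-7,0,0.3],[0,0,0,-42,-8,0,0.3],[0,0,0,-42,-8,0,0.3],[0,0,0,-30,-7,0,0.3]]]'

```text
time: 34.0
tool_pos: [0.512, 0.0574, 0.2452]
tool_rot: [[-0.241, 0.971, 0.003], [0.971, 0.241, 0.0], [-0.001, 0.003, -1.0]]
force: [-0.3, 0.4, 0.6]
grip_width: 0.06
```

```bash
python3 -c "
from h import *
plan((.5147,.053,.2),15,3)"
```

```text
t 34.0 pos [0.512  0.0574 0.2452] yaw 13.9 tilt [0.17 0.01] w 0.06 F [-0.3  0.4  0.6] dist 0.0455
[ 0.1  0.  -0.4] [-1.6  0.5 15.1]
[ 0.1  0.  -0.4] [-1.6  0.5 15.1]
[ 0.1  0.  -0.4] [-1.7  0.5 15.1]
```

Still coasting, so I let it settle before correcting.

>>> step_arm --moves '[[[0,0,0,0,0,0,0.3],[0,0,0,0,0,8,0.3],[0,0,0,0,0,12,0.3],[0,0,0,0,0,8,0.3],[0,0,0,0,0,0,0.3]]]'

```text
time: 34.62
tool_pos: [0.5103, 0.0498, 0.2149]
tool_rot: [[-0.231, 0.973, 0.002], [0.973, 0.231, 0.002], [0.001, 0.002, -1.0]]
force: [-0.6, 0.6, -0.2]
grip_width: 0.0594
```

```bash
python3 -c "
from h import *
plan((.5147,.053,.18),15,2)"
```

```text
t 34.62 pos [0.5103 0.0498 0.2149] yaw 13.3 tilt [0.11 0.09] w 0.0594 F [-0.6  0.6 -0.2] dist 0.0353
[ 0.1 -0.  -0.8] [ 1.   2.5 17.5]
[ 0.1 -0.  -0.8] [ 1.   2.5 17.4]
```

>>> step_arm --moves '[[[0,0,-1,2,4,6,0.3],[0,0,0,0,1,15,0.3],[0,0,0,0,0,12,0.3],[0,0,0,0,0,5,0.3],[0,0,0,0,0,0,0.3]]]'

```text
time: 35.25
tool_pos: [0.5149, 0.0542, 0.1735]
tool_rot: [[-0.251, 0.968, 0.001], [0.968, 0.251, 0.0], [0.0, 0.001, -1.0]]
force: [0.5, -0.2, -0.1]
grip_width: 0.0597
```

```bash
python3 -c "
from h import *
s=arm.grab_frame('side');cv2.imwrite('pics/d2.png',cv2.resize(s[160:310,190:350],None,fx=4,fy=4,interpolation=2))
plan((.5147,.053,.117),15,4)"
```

```text
t 35.3 pos [0.5151 0.0542 0.1738] yaw 14.5 tilt [0.07 0.03] w 0.0596 F [-0.4 -1.  -0.1] dist 0.0568
[ 0.  -0.  -0.1] [-0.3 -0.2 14.2]
[ 0.  -0.  -0.1] [-0.3 -0.2 14.2]
[ 0.  -0.  -0.1] [-0.3 -0.2 14.2]
[ 0.  -0.  -0.1] [-0.3 -0.2 14.2]
```

View pics/d2.png

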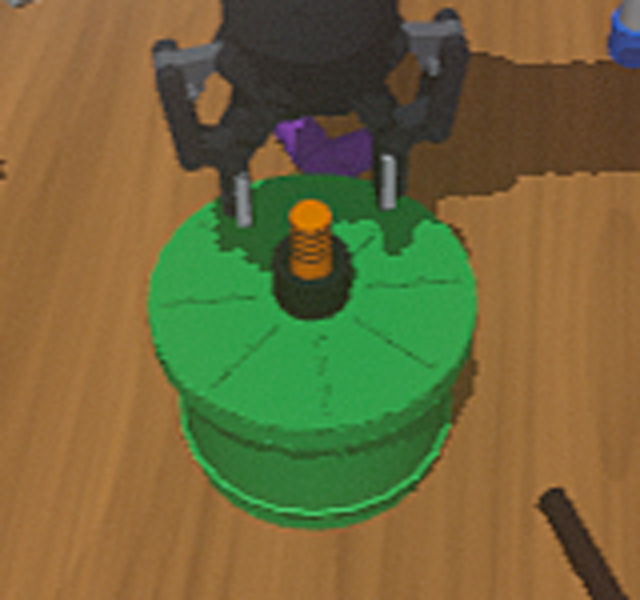

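The pads are centred about the collar at (312,275), and the lid stack sits level. Going down.

>>> step_arm --moves '[[[0,0,0,-1,-1,10,0.3],[0,0,0,0,0,16,0.3],[0,0,0,0,0,15,0.3],[0,0,0,0,0,10,0.3],[0,0,0,0,0,3,0.3]]]'

```text
time: 35.92
tool_pos: [0.5143, 0.0529, 0.1161]
tool_rot: [[-0.251, 0.968, 0.001], [0.968, 0.251, 0.001], [0.0, 0.002, -1.0]]
force: [-0.3, 1.1, 0.7]
grip_width: 0.0603
```

```bash
python3 -c "
from h import *
s=arm.grab_frame('side');cv2.imwrite('pics/d3.png',cv2.resize(s[160:310,190:350],None,fx=4,fy=4,interpolation=2))
plan((.5147,.053,.117),15,1)"
```

```text
t 35.98 pos [0.5143 0.053  0.1161] yaw 14.5 tilt [0.08 0.05] w 0.0598 F [-1.   0.5 -0.1] dist 0.001
[ 0.1 -0.  -0.5] [-0.1  0.4 -0.9]
```

View pics/d3.png

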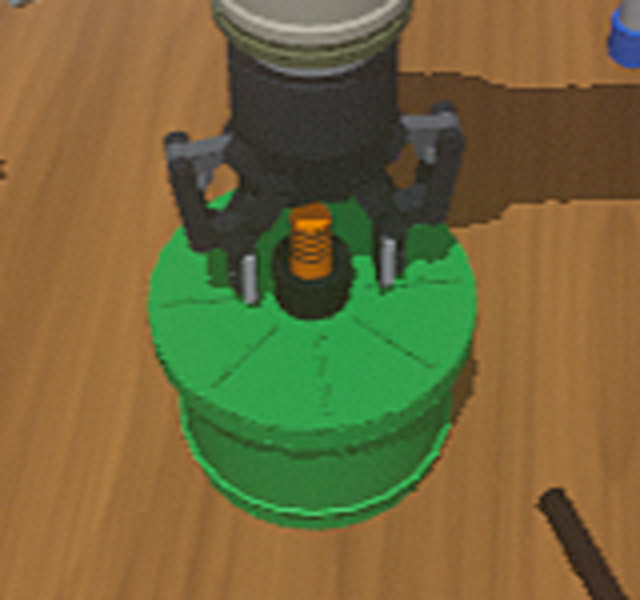

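The knob tip is clear of the palm and there is no contact force. I close on the collar and lift slowly at first.

>>> step_arm --moves '[[[0,0,0,0,0,0,0.6],[0,0,0,0,0,0,1],[0,0,0,0,0,0,1],[0,0,0,0,0,0,1],[0,0,0,0,0,0,1]]]'

```text
time: 36.6
tool_pos: [0.5148, 0.0531, 0.1168]
tool_rot: [[-0.251, 0.968, 0.002], [0.968, 0.251, 0.001], [0.001, 0.003, -1.0]]
force: [0.3, 0.0, -2.2]
grip_width: 0.0378
```

```bash
python3 -c "
from h import *
s=arm.grab_frame('side');cv2.imwrite('pics/d4.png',cv2.resize(s[160:310,190:350],None,fx=4,fy=4,interpolation=2))
plan((.5147,.053,.117),15,1)"
```

```text
t 36.65 pos [0.5148 0.053  0.1168] yaw 14.5 tilt [0.15 0.08] w 0.0377 F [ 0.2 -0.1 -1. ] dist 0.0002
[ 0.2 -0.  -0.5] [-0.  -0.1 -0.2]
```

View pics/d4.png

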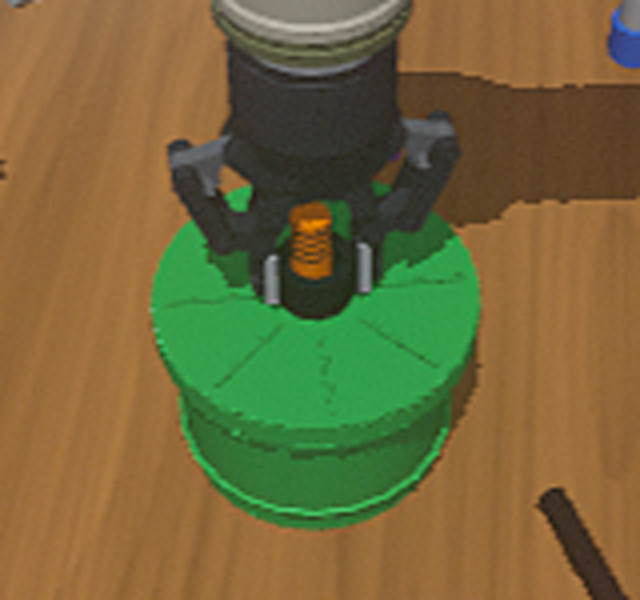

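>>> step_arm --moves '[[[0.2,0,0,0,2,-1,1],[0,0,0,0,0,-3,1],[0,0,0,0,0,-3,1],[0,0,0,0,0,0,1],[0,0,0,0,0,0,1]]]'

```text
time: 37.28
tool_pos: [0.5169, 0.0536, 0.1244]
tool_rot: [[-0.251, 0.968, -0.001], [0.968, 0.251, 0.0], [0.001, -0.001, -1.0]]
force: [-0.0, 0.2, -1.8]
grip_width: 0.0377
```

```bash
python3 -c "
from h import *
s=arm.grab_frame('side');cv2.imwrite('pics/d5.png',cv2.resize(s[160:310,190:350],None,fx=4,fy=4,interpolation=2))
plan((.5147,.053,.25),15,4)"
```

```text
t 37.33 pos [0.5169 0.0536 0.1244] yaw 14.5 tilt [-0.06  0.02] w 0.0379 F [-0.8  0.3 -1.9] dist 0.1256
[-0.  -0.  -0.1] [  0.   -0.6 -31.4]
[-0.  -0.  -0.1] [  0.   -0.6 -31.4]
[-0.  -0.  -0.1] [  0.   -0.6 -31.4]
[-0.  -0.  -0.1] [  0.   -0.6 -31.4]
```

View pics/d5.png

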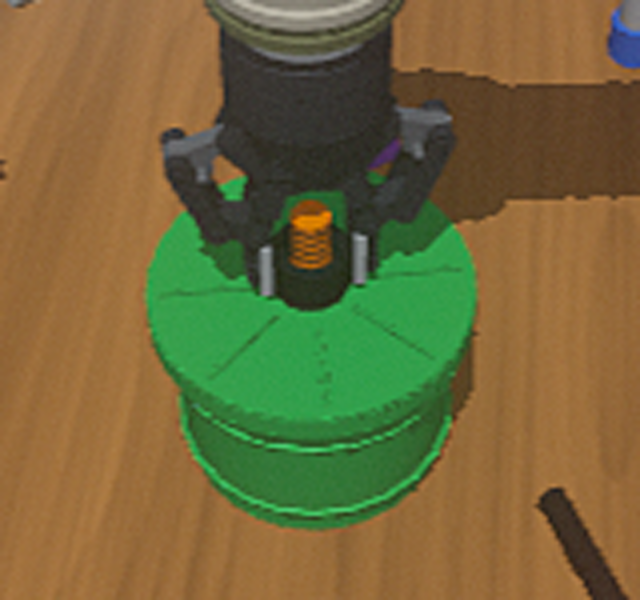

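>>> step_arm --moves '[[[0,0,0,0,0,-6,1],[0,0,0,0,0,-10,1],[0,0,0,0,0,-10,1],[0,0,0,0,0,-10,1],[0,0,0,0,0,-8,1]]]'

```text
time: 37.95
tool_pos: [0.517, 0.0534, 0.1716]
tool_rot: [[-0.251, 0.968, -0.001], [0.968, 0.251, 0.0], [0.001, -0.001, -1.0]]
force: [-0.2, 0.2, -1.8]
grip_width: 0.0376
```

```bash
python3 -c "
from h import *
s=arm.grab_frame('side');cv2.imwrite('pics/d6.png',cv2.resize(s[130:310,190:350],None,fx=3.3,fy=3.3,interpolation=2))
plan((.5160,.0535,.27),15,4)"
```

```text
t 38.0 pos [0.5175 0.0534 0.1725] yaw 14.5 tilt [0.02 0.05] w 0.0376 F [ 0.9 -0.3 -0.6] dist 0.0975
[ 0.  -0.  -0.1] [  0.1  -0.3 -24.4]
[ 0.  -0.  -0.1] [  0.1  -0.4 -24.4]
[ 0.  -0.  -0.1] [  0.1  -0.4 -24.4]
[ 0.  -0.  -0.1] [  0.1  -0.4 -24.4]
```

View pics/d6.png

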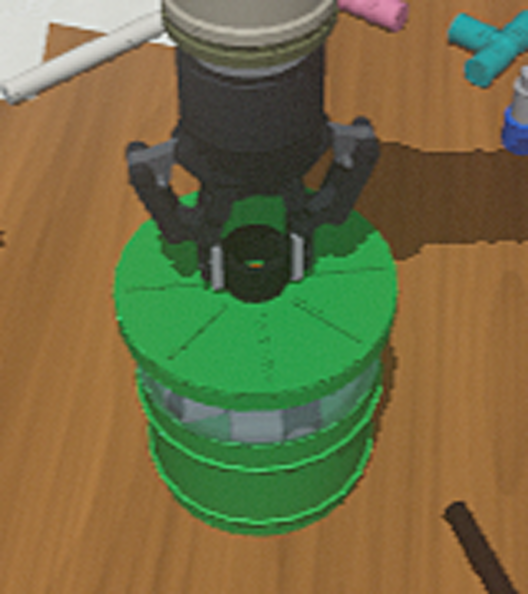

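The cover is rising alone, and the clear lid stays seated with the parts visible through it. I keep lifting straight up.

>>> step_arm --moves '[[[0,0,0,0,0,-10,1],[0,0,0,0,0,-16,1],[0,0,0,0,0,-20,1],[0,0,0,0,0,-22,1],[0,0,0,0,0,-22,1]]]'

```text
time: 38.62
tool_pos: [0.5167, 0.0529, 0.2672]
tool_rot: [[-0.25, 0.968, -0.001], [0.968, 0.25, 0.0], [0.0, -0.001, -1.0]]
force: [0.5, -0.3, -2.0]
grip_width: 0.0376
```

>>> step_arm --moves '[[[0,0,0,0,0,-16,1],[0,0,0,0,0,-8,1],[0,0,0,0,0,-2,1],[0,0,0,0,0,0,1],[0,0,0,0,0,0,1]]]'

```text
time: 39.25
tool_pos: [0.5168, 0.0527, 0.2954]
tool_rot: [[-0.249, 0.968, -0.001], [0.968, 0.249, 0.0], [0.001, -0.0, -1.0]]
force: [0.9, -0.3, -1.5]
grip_width: 0.038
```

```bash
python3 -c "
from h import *
s=arm.grab_frame('side');cv2.imwrite('pics/e1.png',cv2.resize(s[90:310,180:370],None,fx=2.7,fy=2.7,interpolation=2))
t=arm.grab_frame('top');cv2.imwrite('pics/e1t.png',t)
plan((.5160,.0535,.29),15,4)"
```

```text
t 39.35 pos [0.5167 0.0528 0.2955] yaw 14.4 tilt [-0.03  0.03] w 0.0375 F [ 0.2 -0.5 -1.5] dist 0.0056
[-0.  -0.  -0.1] [ 0.2 -0.1  1.4]
[-0.  -0.  -0.1] [ 0.2 -0.1  1.4]
[-0.  -0.  -0.1] [ 0.2 -0.1  1.4]
[-0.  -0.  -0.1] [ 0.2 -0.1  1.4]
```

View pics/e1.png

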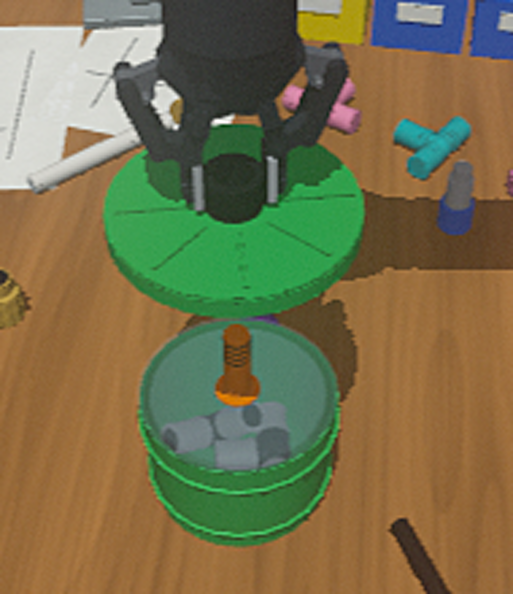

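View pics/e1t.png

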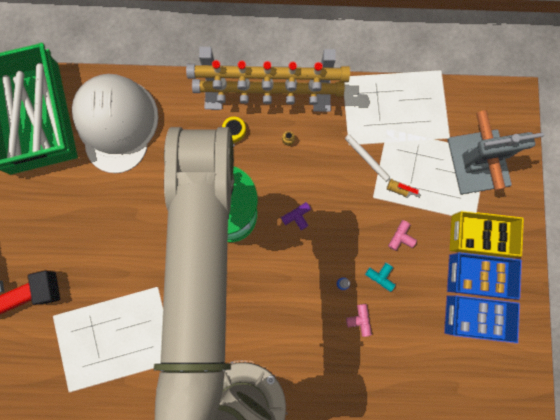

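The cover is held level with its skirt about 0.1 m above the knob. The clear lid sits flush on the tub with the fittings showing through, and the bystanders are where they were.

```bash
python3 -c "
from cell import arm
print(arm.job_done())"
```

```text
the job is handed in; nothing more can be done
None
```

The kit is packed and handed in at about 39.4 s of the 72 s allowed. I put the tee, adapter and elbow in the tub, lowered the nested lids on by the knob and let go. I then lifted the green cover alone by its collar, and the arm is still holding it above the tub.

**Last checks**
- **Cover:** held level (tilt under 0.1°), with its skirt roughly 0.10 m above the knob top. The wrist carries 1.5 N, which matches the cover alone.
- **Clear lid:** seated flush in the last side picture. When the lids were set down I measured the knob top at 169.4 mm against 171 expected, a difference about the size of the camera error.
- **Fittings:** two fittings show through the clear lid in the side picture. The adapter was last seen lying in the tub before the lid went on.
- **Bystanders:** the ones in view look undisturbed. The marker was under the arm in the last top picture, but the side pictures during the lid lift show it in place.

**What did not go cleanly**
- **Tub moved:** the gripper's linkage touched the rim twice while I was putting parts in, at about 5–6 N, and moved the tub some 7–8 mm. It still stands upright.
- **Seating push:** when I pressed the lid to confirm it was home, the wrist force reached about 56 N (50 N up, 25 N sideways). That is under the 120 N wrist limit.

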